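# Clamp the register straightedge and line up the printing blocks

## Robot

A 6-joint arm with a two-finger parallel gripper is mounted at the origin on the work surface. World frame = base frame: x ahead of the robot, y to its left, z up, the work surface at z = 0. Lengths are in m, angles in rad, forces in N, time in s.
With the tool pointing down it reaches from about 0.425 to 0.95 m from the base axis. Payload 3.5 kg.
Tool frame: the origin (TCP) lies on the centre line of the jaws, within the pads' length; the fingertips stand 14 mm ahead of it and the grasp point (between the pads) lies 5 mm behind it (tips_ahead is the distance from the TCP to the fingertips, in m); y points along the fingers, z is the direction in which the jaws open and shut, and the axes are right-handed (so a half turn about y gives the same grasp; the last joint's range is limited). The gripper opens to 85 mm and grips with 20 to 120 N. Pads are 22 mm wide; open, the fingers measure 114 mm over their backs; the gripper's body (76 mm by 85 mm) begins 54 mm behind the grasp point. The pads swing forward as they close: fully open they stand 13 mm farther back than shut.
Start: joints at [1.054, 0.286, 1.577, -0, 1.279, -0.15], TCP at [0.242, 0.63, 0.245] pointing down, gripper open.
Joint ranges: [-2.77, 2.77], [-0.9, 2.22], [0.21, 2.48], [-1.53, 4.67], [0.24, 2.81], [-2.84, 2.84]. Speed limits (rad/s): [2.79, 2.79, 3.14, 3.14, 3.14, 3.14].

## Interface

Orientations are given as a unit quaternion [x, y, z, w].
In Python, from plant import get_state, read_camera, sign_off, tips_ahead gives the robot as it stands.
- The arm moves only by the tool send_rows, never from a script. Its argument "plan" is a list of rows, each a list of 2 entries, a list of its own where there are three numbers: the shift along the tool's x, y, z in units of 12 cm (1.0 is 12 cm), then the turn, a rotation vector about the tool's x, y, z in units of 360 degrees (1.0 is 360 degrees). In form: [[[tx, ty, tz], [rx, ry, rz]], ...]. A call has 1 to 12 rows; each row shifts and turns the commanded pose from where the row before left it, along the tool's axes as they then stand; what a row does not reach is not made up. A row lasts 1/10 s, in which the tool goes at most 50 mm and 8.59 degrees, less where a joint would pass 70% of its speed; a pose out of reach is approached as far as the arm can. A call with a number of a shift or a turn outside -1 to 1 is refused whole. A call with a gripper value outside its range is refused whole. "gripper" is the closure, from 0 (fully open) to 1 (shut), set as the call begins (left out, the last holds). The fingers move at their own pace and stop on an object; "grip_force" is the grip in N (left out, the last holds). Time passes only in rows, so rows that do not move let the fingers close. It gives the time, the measured TCP pose, the force and the opening at its end, in the units of the state.
- get_state(): the state, without advancing time (a new reading comes with each control period).
- read_camera(name): name is "scene" or "top"; returns a dict with "img" (480x640x3 uint8, blue, green, red), "fx", "fy", "cx", "cy" (pixels), "world_from_camera" (4x4, takes a point from camera to world coordinates). Camera axes: x right, y down, z forward; pixel columns grow to the right and rows downward; lengths in m; the calibration is good to about 2 mm. A picture is of the moment at which its call begins. There is no depth.
- sign_off(): hands the job in, once; it reports no verdict.
The state is a dict: "time": time; "qpos": joint angles; "dq": joint speeds; "joint_efforts": joint torques, N m; "eef_pos": TCP position; "tcp_rot": TCP orientation; "contact_force": force on the tool from outside, world axes, zero at the start; "wrist_torque": the same for the moment, N m; "opening": opening from 0.0 (shut) to 1.0 (fully open).
Only numpy, scipy, OpenCV 4.12 (cv2) and the standard library are available. Lean on these libraries where they do the work, as an engineer would, in place of code of your own. Each camera call takes 0.05 s, during which the arm holds its last target. There are 200 camera calls.

## Task

Get the block-printing board ready: slide the straightedge on the board until its edge touches both register pins at once, then turn the clamp's T-handle clockwise until the rising resistance shows that the foot holds the straightedge firmly. Then stand every printing block, grip up, on the board in a row along the clamped straightedge on the side away from the pins, each with its short side (the side its grip points at) flush against the straightedge, and leave the jar, the pencil case and the paint tin alone.

Things in the scene. Friction and masses are not known exactly. Their poses are not given: they have to be found in the camera images.
- board: fixed plywood printing board, top 12 mm above the table. Origin on the table, midway between the pins in y, 66 mm before their centre line; x points to the pins, y to the clamp's end, z up. Covers x -90 to +90, y -210 to +280 mm. The straightedge touches both pins when its far edge lies on x = 60 mm
- pin_left (a point): top centre of the steel register pin at board x = 66, y = +90 mm; pins are 12 mm across and stand 14 mm above the board
- pin_right (a point): top centre of the other register pin, at board x = 66, y = -90 mm
- straightedge: loose aluminium straightedge flat on the board: blade 40 (x) x 380 (y) x 6 mm high, middle rib on top to grip 14 mm wide, 180 long (y), 6 to 26 mm high; 0.3 kg. Origin: centre of underside. Its +x edge (x = +20) goes to the pins. Starts 4 to 8 cm short of them, turned up to 0.2 rad. Keep its board y within 30 mm of 0, as it starts, and its +y end comes under the clamp's foot
- edge_left (a point): point on the straightedge's pin-side edge, 90 mm to +y of its middle, 3 mm high
- edge_right (a point): the same, 90 mm to -y of its middle
- clamp: fixed screw clamp at the board's +y end; origin on its vertical screw axis near board-top height (this varies by 4 mm, so the clamping angle is not known beforehand). Axes as the board's. Column 30 mm thick, 88 to 112 mm to +y of the axis, base to 125 mm; arm 30 mm wide, 62 to 86 mm above the origin, from the column to 12 mm past the axis
- screw (a joint): turn of the T-handle, 0 to 6.6 rad, starts at 0 to 0.8; grows clockwise seen from above, driving the foot down 5 mm per rad. Even friction 0.45 Nm; stays where left. Once the foot bears on the straightedge, resistance rises about 0.3 Nm per rad for 1.2 rad (foot sprung: 12 N per mm, 6 mm travel), then steeply. The handle keeps its height
- handle_grip (a point): centre of the T-handle's level crossbar, on the screw axis 128 mm above the clamp's origin; x along the bar: 110 mm long, 14 mm wide, 16 mm high, 19 mm balls on its ends, on a 12 mm stem that rises 34 mm above the clamp's arm. Pinch it at the middle, across its width, from above
- clamp_foot: the clamp's round rubber foot, 28 mm across, on the screw axis; origin at the centre of its underside (24 mm above the clamp's origin at screw = 0). It does not turn
- block1: a wooden hand-printing block, base 60 (x) x 34 (y) x 25 mm high, with a dark wooden grip on top along x: 44 mm long, 14 mm wide (y), from 25 to 55 mm high; 0.12 kg. Origin at the centre of its underside. It stands on the table upright; may be absent (None)
- block2: a wooden hand-printing block, base 60 (x) x 36 (y) x 25 mm high, with a dark wooden grip on top along x: 44 mm long, 14 mm wide (y), from 25 to 55 mm high; 0.12 kg. Origin at the centre of its underside. It stands on the table upright; may be absent (None)
- block3: a wooden hand-printing block, base 60 (x) x 38 (y) x 25 mm high, with a dark wooden grip on top along x: 44 mm long, 14 mm wide (y), from 25 to 55 mm high; 0.12 kg. Origin at the centre of its underside. It stands on the table upright; may be absent (None)
- block4: a wooden hand-printing block, base 60 (x) x 40 (y) x 25 mm high, with a dark wooden grip on top along x: 44 mm long, 14 mm wide (y), from 25 to 55 mm high; 0.12 kg. Origin at the centre of its underside. It stands on the table upright; may be absent (None)
- block5: a wooden hand-printing block, base 60 (x) x 42 (y) x 25 mm high, with a dark wooden grip on top along x: 44 mm long, 14 mm wide (y), from 25 to 55 mm high; 0.12 kg. Origin at the centre of its underside. It stands on the table upright; may be absent (None)
- jar: a glass jar with a metal lid, 76 mm wide and 105 mm tall; origin at the centre of its underside. Leave it alone
- pencil_case: a black pencil case, 65 x 200 x 50 mm high; origin at the centre of its underside. Leave it alone
- paint_tin: a white paint tin with six round pans, 90 x 150 x 16 mm high; origin at the centre of its underside. Leave it alone
Not all that is in view belongs to the job. What is shaped like the block4 but purple or turquoise is not meant.

How it is judged:
By the outcome, as a careful person would: the job done as asked, in the order asked, and still so for the second after the job is handed in, with the robot touching nothing.
Of block1, block2, block3, block4, block5 only 3 to 5 are there at a start; the rules pass over those that are not, and their reading is None.
At some moment in a run one of block1, block2, block3, block4, block5 may be knocked a few centimetres aside while the robot is not near it.
Once in a run the grip may slacken for a moment while it holds something.
It also fails if it takes over 210 s, if anything falls off the work surface, if the arm or the gripper's body presses on something with over 40 N, if the wrist force passes 120 N, or if a joint passes its speed limit or range.

## Working session

There is one attempt and no reset: what is moved stays moved. The work goes in short steps, Python scripts to look and compute and a tool call to move; the robot and the scene stay as the last step left them, time stands still between calls to the robot, and variables do not carry over. Pictures are saved under pics/ and viewed, about 12 in all and at most 16, crops included, and the job is handed in when it is done.

Besides the shell and the picture viewer there is one more tool, called after "Call:" as a command line: name --argument value ..., lists and objects as JSON in quotes. send_rows: Moves the arm, as the interface text tells. Its arguments: {"type":"object","properties":{"plan":{"type":"array"},"gripper":{"type":"number"},"grip_force":{"type":"number"}},"required":["plan"]}

```bash
ls; mkdir -p pics
python3 - <<'E'
from plant import *
import cv2
for n in("scene","top"):
    c=read_camera(n); cv2.imwrite(f"pics/{n}0.png",c["img"]); print(n,c["fx"],c["fy"],c["cx"],c["cy"],c["world_from_camera"])
print(get_state(),tips_ahead)
E
```

```text
pics
scene 602.9331290824285 602.9331290824285 316.9132014239614 238.98376865651252 [[ 0.67329988  0.62290323 -0.39832002  1.23457697]
 [ 0.73926254 -0.55799545  0.37700394 -0.62182005]
 [ 0.01257621 -0.54829978 -0.8361873   1.52047996]
 [ 0.          0.          0.          1.        ]]
top 583.0662600409844 583.0662600409844 322.4921811333559 248.1244918050374 [[-0.00678987 -0.99287863  0.11893664  0.41241334]
 [-0.99967329  0.00967057  0.0236601  -0.00553605]
 [-0.02464179 -0.11873713 -0.99261991  1.44562317]
 [ 0.          0.          0.          1.        ]]
{'time': 0.1, 'qpos': array([ 1.05402053e+00,  2.87111962e-01,  1.57801809e+00, -1.50707464e-05,
        1.27862270e+00, -1.49969795e-01]), 'dq': array([ 8.14758626e-04, -2.14791783e-03, -3.55401818e-03,  6.04840116e-05,
       -1.48500217e-03,  9.03054032e-04]), 'joint_efforts': array([ 9.65677427e-04, -4.07295084e+01, -2.93700010e+01, -1.73945405e-04,
        3.41860679e-03, -2.41724030e-05]), 'eef_pos': array([0.24175375, 0.62961796, 0.24406899]), 'tcp_rot': array([ 0.69597093, -0.1292032 ,  0.12871302, -0.69452426]), 'contact_force': array([0.72720907, 0.26299432, 0.22884876]), 'wrist_torque': array([-0.01414559,  0.04468775, -0.0194989 ]), 'opening': 0.9979173935271944} 0.014
```

View pics/top0.png

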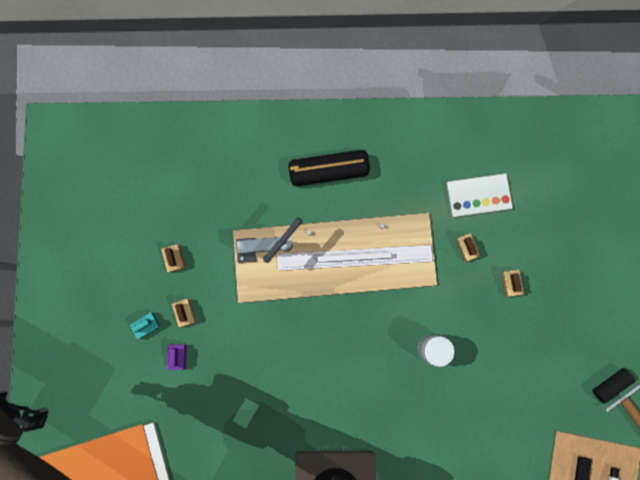

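View pics/scene0.png

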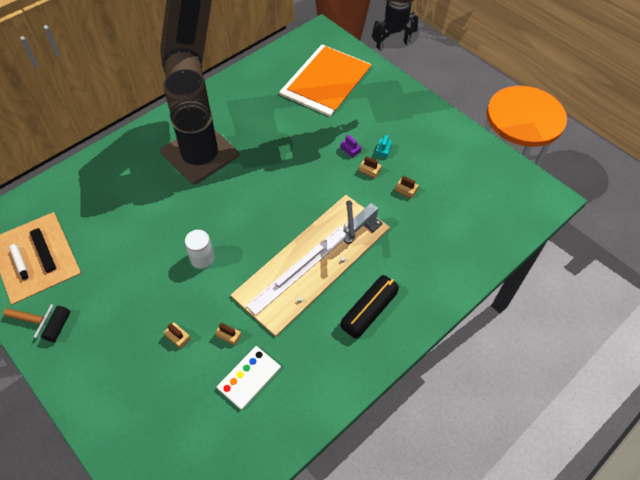

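Four tan blocks with dark grips are in the top view: (173,258), (183,313), (469,247) and (513,283). The turquoise (145,325) and purple (177,357) ones are not meant. The board is in the centre with its clamp at the left end, and the straightedge lies short of the pins at (310,233) and (382,226).

```bash
cat > h.py <<'E'
import numpy as np,cv2
from scipy.spatial.transform import Rotation as R
from plant import *
def cast(c,uv,z):
    uv=np.atleast_2d(np.float64(uv)); T=c["world_from_camera"]
    d=np.c_[(uv[:,0]-c["cx"])/c["fx"],(uv[:,1]-c["cy"])/c["fy"],np.ones(len(uv))]@T[:3,:3].T
    z=np.broadcast_to(z,len(uv)); o=T[:3,3]
    return o+d*((z-o[2])/d[:,2])[:,None]
def proj(c,p):
    T=c["world_from_camera"]; q=(np.atleast_2d(p)-T[:3,3])@T[:3,:3]
    return np.c_[q[:,0]/q[:,2]*c["fx"]+c["cx"],q[:,1]/q[:,2]*c["fy"]+c["cy"]]
def tri(ca,a,cb,b):
    o1,o2=ca["world_from_camera"][:3,3],cb["world_from_camera"][:3,3]
    d1=cast(ca,a,0)[0]-o1; d2=cast(cb,b,0)[0]-o2
    s=np.linalg.lstsq(np.c_[d1,-d2],o2-o1,rcond=None)[0]
    p,q=o1+s[0]*d1,o2+s[1]*d2
    return (p+q)/2,np.linalg.norm(p-q)
def wood(c):
    h=cv2.cvtColor(c["img"],cv2.COLOR_BGR2HSV)
    return cv2.inRange(h,(8,40,110),(26,200,255)),h
def yaw(): # direction of jaw axis (tool z) and tool x in world
    M=R.from_quat(get_state()["tcp_rot"]).as_matrix(); return M
def go(target,ang=None):
    """shift in tool axes (units) to a world TCP target; turn about tool y so jaw axis lies at world angle ang (mod pi)"""
    s=get_state(); M=R.from_quat(s["tcp_rot"]).as_matrix(); d=np.array(target)-s["eef_pos"]
    out=[("pos",s["eef_pos"].round(4)),("world d mm",(d*1e3).round(1)),("tool units",(M.T@d/.12).round(3))]
    a=np.arctan2(M[1,2],M[0,2]); out.append(("jaw ang",round(a,3)))
    if ang is not None:
        e=(ang-a+np.pi/2)%np.pi-np.pi/2
        out.append(("turn y units",round(-e/2/np.pi,4),"new q6 by",round(e,3),"tilt",(M[:,1]).round(3)))
        # tool y points down: + turn about y lowers world yaw
    print(*out); print("q",s["qpos"].round(3),"F",s["contact_force"].round(1),"t",s["time"])
E
python3 - <<'E'
from h import *
C={n:read_camera(n) for n in("top","scene")}
for n,c in C.items():
    m,h=wood(c); cs,_=cv2.findContours(cv2.morphologyEx(m,cv2.MORPH_CLOSE,np.ones((3,3))),cv2.RETR_EXTERNAL,cv2.CHAIN_APPROX_SIMPLE)
    print(n)
    for k in cs:
        a=cv2.contourArea(k)
        if a>60: r=cv2.minAreaRect(k); print(round(a),np.round(r[0],1),np.round(r[1],1),round(r[2],1))
t=C["top"]; cv2.imwrite("pics/crop1.png",cv2.resize(t["img"][200:310,225:445],None,fx=3.6,fy=3.6,interpolation=cv2.INTER_CUBIC))
t=C["scene"]; cv2.imwrite("pics/crop2.png",cv2.resize(t["img"][190:340,225:395],None,fx=4,fy=4,interpolation=cv2.INTER_CUBIC))
E
```

```text
top
2930 [595.6 461. ] [88.1 48.8] 8.1
4044 [ 97.8 465.2] [ 57.5 107.7] 74.8
172 [633.3 411.4] [30.2  8.4] 53.1
376 [182.8 312.6] [25.2 16.8] 72.9
224 [512.2 282.8] [25.3 17.8] 79.2
202 [172.  257.6] [25.  16.7] 76.0
186 [467.5 247.1] [24.7 15.3] 68.7
12920 [334.1 257.3] [ 72.9 199.4] 84.9
133 [326.6 165.2] [ 5.3 73.5] 84.1
scene
166 [228.1 333.3] [23.7 13.9] 26.6
204 [176.5 334.5] [22.6 15.6] 45.0
244 [ 22.9 315.3] [39.8  7.4] 13.4
112 [371.  300.5] [ 4.3 60.1] 44.2
4696 [ 32.1 257.3] [68.6 76.6] 66.2
6378 [309.8 261.3] [ 61.  162.2] 46.5
146 [406.3 186.9] [19.2 13.9] 26.6
148 [369.5 168. ] [19.9 13. ] 18.4
72 [ 17.5 156.6] [29.1  7. ] 76.6
246 [ 25.8 139.9] [50.6 11.8] 62.1
150 [ 67.  122.5] [32.2 12.1] 63.4
64 [ 5.8 99.6] [29.5  5.3] 61.4
62 [148.   94.9] [19.2 12.8] 25.2
125 [149.1  77.3] [31.2 10.4] 74.5
366 [72.6 74.5] [68.9 12.3] 67.3
92 [222.2  33.9] [17.9  8.4] 80.5
1055 [101.8  66.4] [111.7  26. ] 77.5
18144 [540.   79.5] [159. 198.] 90.0
165 [428.9  10.7] [15.  22.3] 3.4
238 [257.   19.5] [39. 16.] 90.0
166 [157.5  19.6] [40.6  8.6] 78.7
328 [131.4  28.3] [60.4 16.7] 76.0
247 [26.6 14.3] [17.9 54.6] 64.7
60 [8.5 3.5] [ 7. 17.] 90.0
```

View pics/crop1.png

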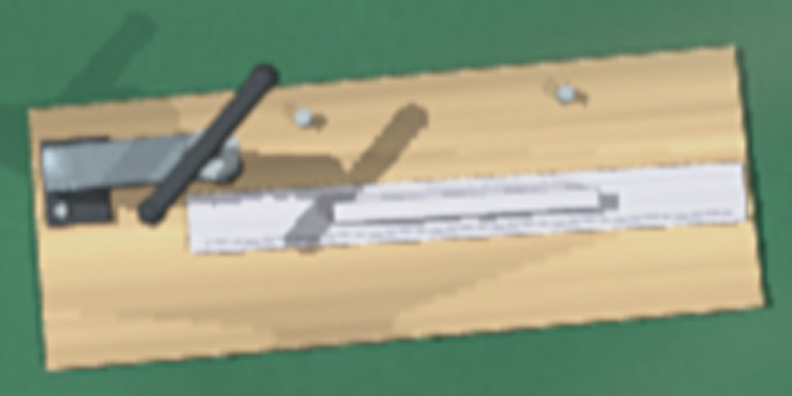

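View pics/crop2.png

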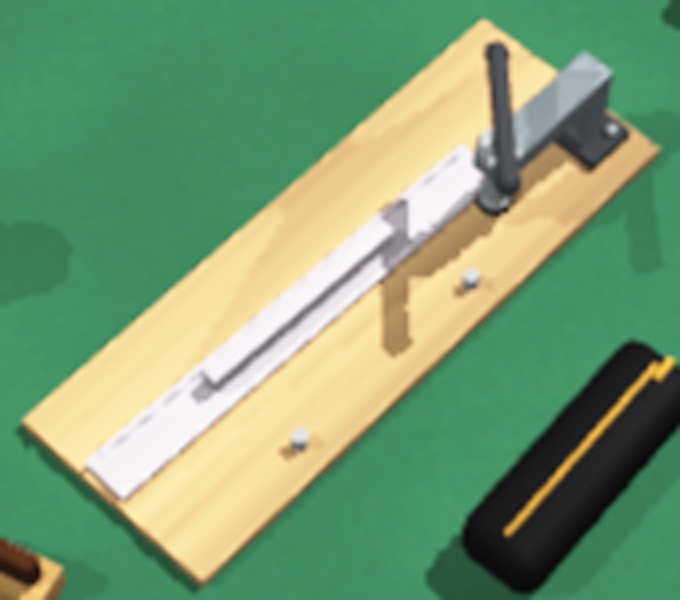

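Crop 1 gives these: board corners (28,108), (737,46), (768,305) and (46,370); pin tops (303,117) and (567,93); straightedge (190,197), (745,163), (748,220) and (192,252); handle balls (264,74) and (150,212), which match (508,185) and (496,50) in crop 2.

```bash
cat >> h.py <<'E'
def cp1(p): return (np.float64(p)+.5)/3.6-.5+[225,200]
def cp2(p): return (np.float64(p)+.5)/4-.5+[225,190]
E
python3 - <<'E'
from h import *
C={n:read_camera(n) for n in("top","scene")}; t,s=C["top"],C["scene"]
b=cast(t,cp1([(28,108),(737,46),(768,305),(46,370)]),.012); print("board",b.round(4)); 
print("sides",[np.linalg.norm(b[i]-b[i-1]).round(4) for i in range(4)])
b2=cast(s,cp2([(658,148),(203,585),(22,425),(485,18)]),.012); print("board scene",b2.round(4))
p=cast(t,cp1([(303,117),(567,93)]),.026); print("pins",p.round(4),np.linalg.norm(p[0]-p[1]))
p2=cast(s,cp2([(470,278),(299,438)]),.026); print("pins scene",p2.round(4),np.linalg.norm(p2[0]-p2[1]))
e=cast(t,cp1([(190,197),(745,163),(748,220),(192,252)]),.018); print("edge",e.round(4),[np.linalg.norm(e[i]-e[i-1]).round(4) for i in range(4)])
A=tri(t,cp1((264,74)),s,cp2((508,185)));B=tri(t,cp1((150,212)),s,cp2((496,50))); print("balls",A,B,"mid",(A[0]+B[0])/2,np.linalg.norm(A[0]-B[0]))
y=p[0]-p[1]; y/=np.linalg.norm(y); x=np.array([y[1],-y[0],0]); print("board yaw pins",np.arctan2(x[1],x[0]),"edges",[np.arctan2(*(-1*(b[i]-b[j]))[[0,1]]*[-1,1]) if 0 else np.arctan2(-(b[i]-b[j])[0],(b[i]-b[j])[1]) for i,j in((0,1),(3,2))])
pm=p.mean(0); o=pm-.066*x; print("origin",o)
for n,q in(("edge",e),("boardc",b),("A",A[0]),("B",B[0])): print(n,np.c_[(q-o)@x,(q-o)@y].round(4))
E
```

```text
board [[ 0.6329  0.2532  0.012 ]
 [ 0.6709 -0.2375  0.012 ]
 [ 0.4921 -0.2534  0.012 ]
 [ 0.4518  0.2388  0.012 ]]
sides [np.float64(0.1816), np.float64(0.4922), np.float64(0.1795), np.float64(0.4938)]
board scene [[ 0.6292  0.252   0.012 ]
 [ 0.6727 -0.2364  0.012 ]
 [ 0.4946 -0.2523  0.012 ]
 [ 0.452   0.2399  0.012 ]]
pins [[ 0.6225  0.0617  0.026 ]
 [ 0.6372 -0.1187  0.026 ]] 0.1810697780589344
pins scene [[ 0.6232  0.0594  0.026 ]
 [ 0.638  -0.119   0.026 ]] 0.1790679873007943
edge [[ 0.5691  0.1399  0.018 ]
 [ 0.5888 -0.2397  0.018 ]
 [ 0.5497 -0.2406  0.018 ]
 [ 0.5312  0.1384  0.018 ]] [np.float64(0.0379), np.float64(0.3801), np.float64(0.0391), np.float64(0.3794)]
balls (array([0.63295643, 0.08018055, 0.1384869 ]), np.float64(0.0019203689912543264)) (array([0.5458756 , 0.15182779, 0.14248531]), np.float64(0.0010603207306669289)) mid [0.58941601 0.11600417 0.1404861 ] 0.11283787765498167
board yaw pins 0.08114584204937879 edges [np.float64(0.07744685905886842), np.float64(0.08179103288251799)]
origin [ 0.56404001 -0.0338436   0.026     ]
edge [[ 0.0191  0.1728]
 [ 0.008  -0.2071]
 [-0.031  -0.2049]
 [-0.0187  0.1744]]
boardc [[ 0.0919  0.2805]
 [ 0.09   -0.2116]
 [-0.0895 -0.213 ]
 [-0.0898  0.2808]]
A [[0.0779 0.1081]]
B [[-0.0031  0.1865]]
```

Run:
```python
from h import *
go([.5597,-.0505,.2],.05)
print(yaw().round(3))
```

```text
('pos', array([0.2419, 0.6299, 0.2448])) ('world d mm', array([ 317.8, -680.4,  -44.8])) ('tool units', array([ 4.505,  0.377, -4.343])) ('jaw ang', np.float64(1.204)) ('turn y units', np.float64(0.1837), 'new q6 by', np.float64(-1.154), 'tilt', array([-0.   , -0.001, -1.   ]))
q [ 1.054  0.287  1.577  0.     1.279 -0.15 ] F [-0.2 -0.3  0.8] t 0.3
[[ 0.933 -0.     0.359]
 [-0.359 -0.001  0.933]
 [-0.    -1.    -0.001]]
```

Call:
send_rows --plan '[[[0.29, 0.024, -0.28], [0, 0, 0]], [[0.29, 0.024, -0.28], [0, 0, 0]], [[0.29, 0.024, -0.28], [0, 0, 0]], [[0.29, 0.024, -0.28], [0, 0, 0]], [[0.29, 0.024, -0.28], [0, 0, 0]], [[0.29, 0.024, -0.28], [0, 0, 0]], [[0.29, 0.024, -0.28], [0, 0, 0]], [[0.29, 0.024, -0.28], [0, 0, 0]], [[0.29, 0.024, -0.28], [0, 0, 0]], [[0.29, 0.024, -0.28], [0, 0, 0]], [[0.29, 0.024, -0.28], [0, 0, 0]], [[0.29, 0.024, -0.28], [0, 0, 0]]]' --gripper 0.4

```text
time: 1.5
eef_pos: [0.4878, 0.1021, 0.211]
tcp_rot: [-0.695, 0.129, -0.129, 0.695]
contact_force: [-0.1, 0.8, -0.7]
opening: 0.604
```

Call:
send_rows --plan '[[[0, 0, 0], [0, 0.023, 0]], [[0, 0, 0], [0, 0.023, 0]], [[0, 0, 0], [0, 0.023, 0]], [[0, 0, 0], [0, 0.023, 0]], [[0, 0, 0], [0, 0.023, 0]], [[0, 0, 0], [0, 0.023, 0]], [[0, 0, 0], [0, 0.023, 0]], [[0, 0, 0], [0, 0.023, 0]], [[0, 0, 0], [0, 0, 0]]]'

```text
time: 2.4
eef_pos: [0.4872, 0.104, 0.2109]
tcp_rot: [-0.512, 0.488, -0.488, 0.512]
contact_force: [0.5, -0.4, 0.0]
opening: 0.599
```

```bash
python3 -c "
from h import *
go([.5597,-.0505,.035],.05);print(get_state()['opening'])"
```

```text
('pos', array([0.4872, 0.104 , 0.2109])) ('world d mm', array([  72.5, -154.5, -175.9])) ('tool units', array([1.315, 1.466, 0.541])) ('jaw ang', np.float64(0.048)) ('turn y units', np.float64(-0.0003), 'new q6 by', np.float64(0.002), 'tilt', array([ 0.,  0., -1.]))
q [ 0.006 -0.077  2.036  0.     1.182 -0.042] F [ 0.5 -0.4  0. ] t 2.4
0.5990044850437021
```

Call:
send_rows --plan '[[[0.329, 0, 0.135], [0, 0, 0]], [[0.329, 0, 0.135], [0, 0, 0]], [[0.329, 0, 0.135], [0, 0, 0]], [[0.328, 0, 0.136], [0, 0, 0]], [[0, 0.37, 0], [0, 0, 0]], [[0, 0.37, 0], [0, 0, 0]], [[0, 0.37, 0], [0, 0, 0]], [[0, 0.2, 0], [0, 0, 0]], [[0, 0.1, 0], [0, 0, 0]], [[0, 0.056, 0], [0, 0, 0]], [[0, 0, 0], [0, 0, 0]]]'

```text
time: 3.5
eef_pos: [0.5601, -0.0506, 0.0351]
tcp_rot: [-0.512, 0.487, -0.488, 0.512]
contact_force: [1.0, -0.4, -0.3]
opening: 0.599
```

Call:
send_rows --plan '[[[0, 0, 0], [0, 0, 0]], [[0, 0, 0], [0, 0, 0]], [[0, 0, 0], [0, 0, 0]], [[0, 0, 0], [0, 0, 0]], [[0, 0, 0], [0, 0, 0]], [[0, 0, 0], [0, 0, 0]], [[0, 0, 0], [0, 0, 0]], [[0, 0, 0], [0, 0, 0]]]' --gripper 1 --grip_force 30

```text
time: 4.3
eef_pos: [0.5607, -0.0508, 0.0366]
tcp_rot: [-0.512, 0.487, -0.489, 0.512]
contact_force: [-0.5, 0.1, 6.4]
opening: 0.155
```

Run:
```python
from h import *
x=np.array([np.cos(.08),np.sin(.08),0]);y=np.array([-x[1],x[0],0])
p=get_state()["eef_pos"]; o=np.array([.5638,-.034,0]); print((p-o)@x,(p-o)@y,get_state()["opening"])
b=(p-o)
go(o+x*.037+y*((p-o)@y+.006)+[0,0,p[2]],.08)
```

```text
-0.0044436806702220985 -0.016542305096893313 0.1549131877265645
('pos', array([ 0.5607, -0.0508,  0.0366])) ('world d mm', array([40.8,  9.3,  0. ])) ('tool units', array([-0.061,  0.001,  0.344])) ('jaw ang', np.float64(0.048)) ('turn y units', np.float64(-0.0051), 'new q6 by', np.float64(0.032), 'tilt', array([ 0.002, -0.001, -1.   ]))
q [-0.271  0.308  1.977 -0.     0.854 -0.319] F [-0.5  0.1  6.4] t 4.3
```

Call:
send_rows --plan '[[[0, -0.012, 0], [0, 0, 0]], [[0, 0, 0.06], [0, -0.0025, 0]], [[-0.02, 0, 0.07], [0, -0.0026, 0]], [[-0.02, 0, 0.07], [0, 0, 0]], [[-0.02, 0, 0.07], [0, 0, 0]], [[0, 0, 0.05], [0, 0, 0]], [[0, 0, 0.024], [0, 0, 0]], [[0, 0, 0], [0, 0, 0]]]'

```text
time: 5.1
eef_pos: [0.599, -0.0404, 0.0366]
tcp_rot: [0.521, -0.481, 0.478, -0.519]
contact_force: [-6.6, -0.4, 6.4]
opening: 0.161
```

Run:
```python
from h import *
go([0,0,0],.08)
t=read_camera("top"); cv2.imwrite("pics/crop3.png",cv2.resize(t["img"][200:310,225:445],None,fx=3.6,fy=3.6,interpolation=cv2.INTER_CUBIC))
```

```text
('pos', array([ 0.599 , -0.0404,  0.0366])) ('world d mm', array([-599. ,   40.4,  -36.6])) ('tool units', array([-0.739,  0.33 , -4.947])) ('jaw ang', np.float64(0.081)) ('turn y units', np.float64(0.0001), 'new q6 by', np.float64(-0.001), 'tilt', array([-0.005,  0.   , -1.   ]))
q [-2.36e-01  3.80e-01  1.88e+00 -1.00e-03  8.87e-01 -3.16e-01] F [-6.6 -0.4  6.4] t 5.1
```

View pics/crop3.png

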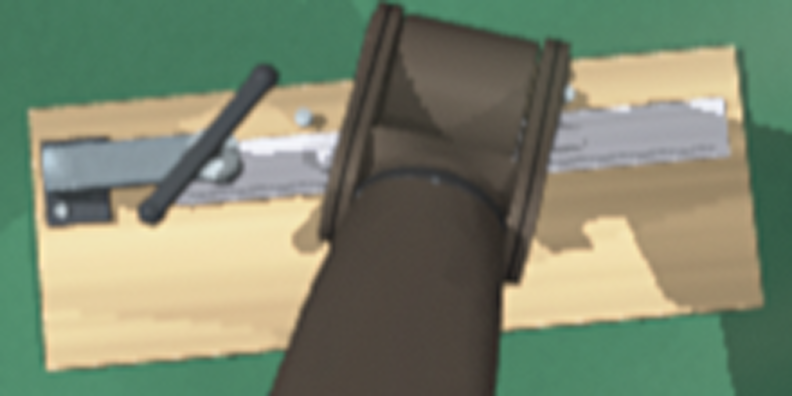

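The straightedge is 2–3 mm short of both pins and now parallel to the board. I'll open a little and push on the rib with the near finger alone, so the straightedge can align itself on both pins.

Call:
send_rows --plan '[[[0, 0, 0], [0, 0, 0]], [[0, 0, 0], [0, 0, 0]], [[0, 0, 0], [0, 0, 0]], [[0.05, 0, 0], [0, 0, 0]], [[0.05, 0, 0.02], [0, 0, 0]], [[0, 0, 0.02], [0, 0, 0]], [[0, 0, 0.01], [0, 0, 0]], [[0, 0, 0], [0, 0, 0]]]' --gripper 0.7

```text
time: 5.95
eef_pos: [0.6068, -0.0524, 0.0361]
tcp_rot: [0.52, -0.48, 0.479, -0.519]
contact_force: [-2.6, -1.2, 1.7]
opening: 0.304
```

Call:
send_rows --plan '[[[0, 0, 0.006], [0, 0, 0]], [[0, 0, 0.006], [0, 0, 0]], [[0, 0, 0.006], [0, 0, 0]], [[0, 0, 0], [0, 0, 0]]]'

```text
time: 6.35
eef_pos: [0.6092, -0.0514, 0.0361]
tcp_rot: [-0.52, 0.48, -0.479, 0.52]
contact_force: [-2.8, 0.3, 0.8]
opening: 0.299
```

Call:
send_rows --plan '[[[0, 0, 0.006], [0, 0, 0]], [[0, 0, 0.006], [0, 0, 0]], [[0, 0, 0], [0, 0, 0]]]'

```text
time: 6.65
eef_pos: [0.611, -0.0513, 0.0361]
tcp_rot: [-0.519, 0.48, -0.48, 0.52]
contact_force: [-1.7, 0.7, -0.4]
opening: 0.3
```

Call:
send_rows --plan '[[[0, 0, 0.008], [0, 0, 0]], [[0, 0, 0.008], [0, 0, 0]], [[0, 0, 0], [0, 0, 0]]]'

```text
time: 6.95
eef_pos: [0.6117, -0.0513, 0.036]
tcp_rot: [0.52, -0.481, 0.479, -0.519]
contact_force: [-6.2, -0.1, 3.0]
opening: 0.301
```

Call:
send_rows --plan '[[[0, 0, 0.008], [0, 0, 0]], [[0, 0, 0.008], [0, 0, 0]], [[0, 0, 0], [0, 0, 0]]]'

```text
time: 7.25
eef_pos: [0.6119, -0.0513, 0.036]
tcp_rot: [0.522, -0.482, 0.477, -0.518]
contact_force: [-10.6, -0.9, 5.3]
opening: 0.302
```

Call:
send_rows --plan '[[[0, 0, 0.01], [0, 0, 0]], [[0, 0, 0.01], [0, 0, 0]], [[0, 0, 0], [0, 0, 0]]]'

```text
time: 7.55
eef_pos: [0.6121, -0.0512, 0.0359]
tcp_rot: [0.524, -0.483, 0.475, -0.516]
contact_force: [-16.8, -1.6, 11.3]
opening: 0.301
```

Call:
send_rows --plan '[[[0, 0, -0.03], [0, 0, 0]], [[0, 0, -0.03], [0, 0, 0]], [[0, 0, -0.02], [0, 0, 0]], [[0, -0.3, 0], [0, 0, 0]], [[0, -0.4, 0], [0, 0, 0]], [[0, -0.4, 0], [0, 0, 0]], [[0, -0.4, 0], [0, 0, 0]], [[0.4, 0, -0.1], [0, 0, 0]], [[0.4, 0, -0.1], [0, 0, 0]], [[0.4, 0, -0.1], [0, 0, 0]], [[0.4, 0, -0.1], [0, 0, 0]], [[0, 0, 0], [0, 0, 0]]]'

```text
time: 8.75
eef_pos: [0.5746, -0.2531, 0.2172]
tcp_rot: [0.518, -0.48, 0.483, -0.518]
contact_force: [0.5, 0.7, 0.1]
opening: 0.305
```

Run:
```python
from h import *
t=read_camera("top"); cv2.imwrite("pics/crop4.png",cv2.resize(t["img"][200:310,225:445],None,fx=3.6,fy=3.6,interpolation=cv2.INTER_CUBIC))
go([.589,.116,.2])
```

```text
('pos', array([ 0.575 , -0.2503,  0.2168])) ('world d mm', array([ 14. , 366.3, -16.8])) ('tool units', array([-3.036,  0.137,  0.345])) ('jaw ang', np.float64(0.075))
q [-0.572  0.205  1.728  0.     1.206 -0.647] F [-0.9  0.8  0.7] t 8.8
```

View pics/crop4.png

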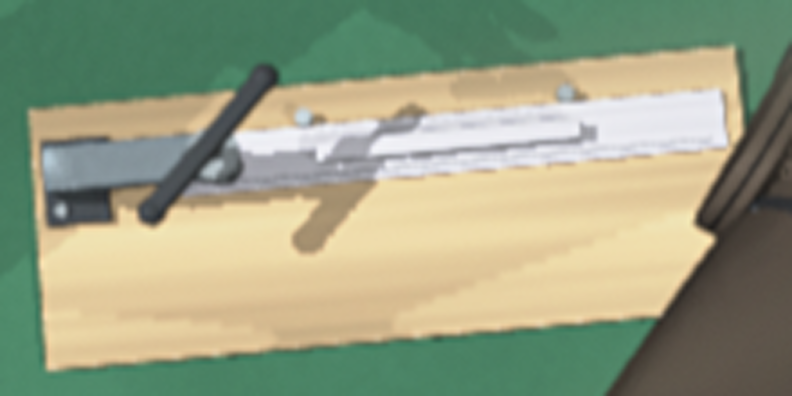

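Call:
send_rows --plan '[[[-0.38, 0, 0.043], [0, 0, 0]], [[-0.38, 0, 0.043], [0, 0, 0]], [[-0.38, 0, 0.043], [0, 0, 0]], [[-0.38, 0, 0.043], [0, 0, 0]], [[-0.38, 0, 0.043], [0, 0, 0]], [[-0.38, 0, 0.043], [0, 0, 0]], [[-0.38, 0, 0.043], [0, 0, 0]], [[-0.376, 0, 0.043], [0, 0, 0]], [[0, 0, 0], [0, 0, 0]]]' --gripper 0.45

```text
time: 9.7
eef_pos: [0.5864, 0.1259, 0.2167]
tcp_rot: [-0.52, 0.478, -0.477, 0.522]
contact_force: [0.3, -0.2, 0.9]
opening: 0.552
```

Call:
send_rows --plan '[[[0, 0, 0], [0, -0.0215, 0]], [[0, 0, 0], [0, -0.0215, 0]], [[0, 0, 0], [0, -0.0215, 0]], [[0, 0, 0], [0, -0.0215, 0]], [[0, 0, 0], [0, -0.0215, 0]], [[0, 0, 0], [0, -0.0209, 0]], [[0, 0, 0], [0, 0, 0]]]'

```text
time: 10.4
eef_pos: [0.587, 0.1199, 0.2165]
tcp_rot: [-0.666, 0.237, -0.237, 0.666]
contact_force: [0.3, -0.2, -0.3]
opening: 0.551
```

Run:
```python
from h import *
t=read_camera("top")
e=cast(t,cp1([(722,90),(726,147),(240,188)]),.018); o=np.array([.5638,-.034,0]);x=np.array([np.cos(.08),np.sin(.08),0]);y=np.array([-x[1],x[0],0])
print(np.c_[(e-o)@x,(e-o)@y].round(4))
go([.5894,.116,.135],.882)
```

```text
[[ 0.06   -0.1968]
 [ 0.0206 -0.1953]
 [ 0.0223  0.1382]]
('pos', array([0.587 , 0.1198, 0.2165])) ('world d mm', array([  2.4,  -3.8, -81.5])) ('tool units', array([ 0.035,  0.679, -0.012])) ('jaw ang', np.float64(0.885)) ('turn y units', np.float64(0.0004), 'new q6 by', np.float64(-0.003), 'tilt', array([ 0.001,  0.   , -1.   ]))
q [ 0.032  0.146  1.796  0.     1.199 -0.853] F [ 0.3 -0.3  0. ] t 10.45
```

Call:
send_rows --plan '[[[0.035, 0.2, -0.012], [0, 0, 0]], [[0, 0.2, 0], [0, 0, 0]], [[0, 0.15, 0], [0, 0, 0]], [[0, 0.129, 0], [0, 0, 0]], [[0, 0, 0], [0, 0, 0]]]'

```text
time: 10.95
eef_pos: [0.5877, 0.1157, 0.1321]
tcp_rot: [0.667, -0.239, 0.236, -0.665]
contact_force: [-0.3, 0.6, 0.0]
opening: 0.55
```

Call:
send_rows --plan '[[[0, 0, 0], [0, 0, 0]], [[0, 0, 0], [0, 0, 0]], [[0, 0, 0], [0, 0, 0]], [[0, 0, 0], [0, 0, 0]], [[0, 0, 0], [0, 0, 0]], [[0, 0, 0], [0, 0, 0]], [[0, 0, 0], [0, 0, 0]]]' --gripper 1 --grip_force 110

```text
time: 11.65
eef_pos: [0.589, 0.1141, 0.1366]
tcp_rot: [0.667, -0.238, 0.237, -0.665]
contact_force: [-4.9, -5.0, 4.1]
opening: 0.136
```

```bash
python3 -c "
from h import *
go([.5894,.116,.135],.882);print(get_state()['wrist_torque'])"
```

```text
('pos', array([0.589 , 0.1141, 0.1366])) ('world d mm', array([ 0.4,  1.9, -1.6])) ('tool units', array([-0.008,  0.014,  0.015])) ('jaw ang', np.float64(0.885)) ('turn y units', np.float64(0.0005), 'new q6 by', np.float64(-0.003), 'tilt', array([-0.002, -0.003, -1.   ]))
q [ 0.024  0.236  1.849 -0.003  1.059 -0.86 ] F [-4.9 -5.   4.1] t 11.65
[-0.81736157  0.81294804 -0.38016658]
```

Call:
send_rows --plan '[[[0, 0, -0.011], [0, 0.01, 0]], [[0, 0, 0], [0, 0.02, 0]], [[0, 0, 0], [0, 0.02, 0]], [[0, 0, 0], [0, 0.02, 0]], [[0, 0, 0], [0, 0.02, 0]], [[0, 0, 0], [0, 0.02, 0]], [[0, 0, 0], [0, 0.02, 0]], [[0, 0, 0], [0, 0.02, 0]], [[0, 0, 0], [0, 0.02, 0]]]'

```text
time: 12.55
eef_pos: [0.5888, 0.114, 0.1367]
tcp_rot: [0.452, -0.543, 0.545, -0.452]
contact_force: [-2.5, -2.2, 2.3]
opening: 0.138
```

```bash
python3 -c "
from h import *
go([.5894,.116,.135],.882);print(get_state()['wrist_torque'],get_state()['opening'])"
```

```text
('pos', array([0.5888, 0.114 , 0.1367])) ('world d mm', array([ 0.6,  2. , -1.7])) ('tool units', array([-0.017,  0.014,  0.002])) ('jaw ang', np.float64(-0.184)) ('turn y units', np.float64(-0.1697), 'new q6 by', np.float64(1.066), 'tilt', array([ 0.001, -0.002, -1.   ]))
q [ 0.023  0.234  1.851 -0.002  1.057  0.208] F [-2.5 -2.2  2.3] t 12.55
[-0.26266627  0.49518761  0.44073604] 0.13783809900031518
```

Call:
send_rows --plan '[[[0, 0, 0], [0, 0.02, 0]], [[0, 0, 0], [0, 0.02, 0]], [[0, 0, 0], [0, 0.02, 0]], [[0, 0, 0], [0, 0.02, 0]], [[0, 0, 0], [0, 0.02, 0]], [[0, 0, 0], [0, 0.02, 0]], [[0, 0, 0], [0, 0.02, 0]], [[0, 0, 0], [0, 0.02, 0]], [[0, 0, 0], [0, 0.02, 0]], [[0, 0, 0], [0, 0.02, 0]]]'

```text
time: 13.55
eef_pos: [0.5887, 0.1141, 0.1367]
tcp_rot: [0.046, -0.705, 0.706, -0.046]
contact_force: [-2.1, -2.4, 3.2]
opening: 0.137
```

```bash
python3 -c "
from h import *
go([.5894,.116,.135],.882);print(get_state()['wrist_torque'],get_state()['opening'])"
```

```text
('pos', array([0.5887, 0.1141, 0.1367])) ('world d mm', array([ 0.7,  1.9, -1.7])) ('tool units', array([-0.008,  0.014, -0.015])) ('jaw ang', np.float64(-1.441)) ('turn y units', np.float64(0.1303), 'new q6 by', np.float64(-0.819), 'tilt', array([ 0.   , -0.001, -1.   ]))
q [ 0.023  0.234  1.851 -0.002  1.057  1.465] F [-2.1 -2.4  3.2] t 13.55
[-0.08562259  0.52873022  0.42924995] 0.1365177966394818
```

Call:
send_rows --plan '[[[0, 0, 0], [0, 0.02, 0]], [[0, 0, 0], [0, 0.02, 0]], [[0, 0, 0], [0, 0.02, 0]], [[0, 0, 0], [0, 0.02, 0]], [[0, 0, 0], [0, 0.02, 0]]]'

```text
time: 14.05
eef_pos: [0.5887, 0.1143, 0.1366]
tcp_rot: [-0.174, -0.685, 0.686, 0.174]
contact_force: [-2.1, -2.0, 2.8]
opening: 0.142
```

```bash
python3 -c "
from h import *
go([.5894,.116,.135],.882);print(get_state()['wrist_torque'],get_state()['opening'])"
```

```text
('pos', array([0.5887, 0.1143, 0.1366])) ('world d mm', array([ 0.7,  1.7, -1.6])) ('tool units', array([ 0.002,  0.014, -0.016])) ('jaw ang', np.float64(-2.068)) ('turn y units', np.float64(0.0304), 'new q6 by', np.float64(-0.191), 'tilt', array([ 0.   , -0.002, -1.   ]))
q [ 2.300e-02  2.340e-01  1.851e+00 -2.000e-03  1.057e+00  2.092e+00] F [-2.1 -2.   2.8] t 14.05
[-0.08141874  0.42409164  0.60351131] 0.14186787663999567
```

Call:
send_rows --plan '[[[0, 0, 0], [0, 0.02, 0]], [[0, 0, 0], [0, 0.02, 0]], [[0, 0, 0], [0, 0, 0]]]'

```text
time: 14.35
eef_pos: [0.5887, 0.1143, 0.1366]
tcp_rot: [-0.258, -0.658, 0.659, 0.258]
contact_force: [-3.7, -2.4, 5.0]
opening: 0.139
```

```bash
python3 -c "
from h import *
go([.5894,.116,.135],.882);print(get_state()['wrist_torque'],get_state()['opening'])"
```

```text
('pos', array([0.5887, 0.1143, 0.1366])) ('world d mm', array([ 0.7,  1.7, -1.6])) ('tool units', array([ 0.006,  0.014, -0.014])) ('jaw ang', np.float64(-2.317)) ('turn y units', np.float64(-0.0092), 'new q6 by', np.float64(0.058), 'tilt', array([ 0.   , -0.001, -1.   ]))
q [ 2.300e-02  2.340e-01  1.851e+00 -1.000e-03  1.057e+00  2.341e+00] F [-3.7 -2.4  5. ] t 14.35
[-0.26031017  0.61767093 -0.14037465] 0.1386148160412084
```

Call:
send_rows --plan '[[[0, 0, 0], [0, 0.02, 0]], [[0, 0, 0], [0, 0.02, 0]], [[0, 0, 0], [0, 0, 0]]]'

```text
time: 14.65
eef_pos: [0.5888, 0.1143, 0.1367]
tcp_rot: [-0.338, -0.621, 0.621, 0.338]
contact_force: [-4.1, -1.7, 5.3]
opening: 0.139
```

```bash
python3 -c "
from h import *
go([.5894,.116,.135],.882);print(get_state()['wrist_torque'],get_state()['opening'])"
```

```text
('pos', array([0.5888, 0.1143, 0.1367])) ('world d mm', array([ 0.6,  1.7, -1.7])) ('tool units', array([ 0.009,  0.014, -0.012])) ('jaw ang', np.float64(-2.568)) ('turn y units', np.float64(-0.049), 'new q6 by', np.float64(0.308), 'tilt', array([ 0.001, -0.001, -1.   ]))
q [ 2.300e-02  2.340e-01  1.851e+00 -1.000e-03  1.057e+00  2.591e+00] F [-4.1 -1.7  5.3] t 14.65
[-0.21847086  0.59257708  0.02863686] 0.13851557259398445
```

Call:
send_rows --plan '[[[0, 0, 0], [0, 0.01, 0]], [[0, 0, 0], [0, 0.012, 0]]]'

```text
time: 14.85
eef_pos: [0.5888, 0.1143, 0.1366]
tcp_rot: [-0.38, -0.597, 0.597, 0.379]
contact_force: [-4.6, -0.7, 5.5]
opening: 0.14
```

```bash
python3 -c "
from h import *
go([.5894,.116,.135],.882);print(get_state()['wrist_torque'],get_state()['opening'])"
```

```text
('pos', array([0.5888, 0.1143, 0.1366])) ('world d mm', array([ 0.6,  1.7, -1.6])) ('tool units', array([ 0.011,  0.014, -0.011])) ('jaw ang', np.float64(-2.702)) ('turn y units', np.float64(-0.0705), 'new q6 by', np.float64(0.443), 'tilt', array([ 0.001, -0.002, -1.   ]))
q [ 2.300e-02  2.340e-01  1.851e+00 -2.000e-03  1.056e+00  2.727e+00] F [-4.6 -0.7  5.5] t 14.85
[-0.01719671  0.5654059   1.12148786] 0.1397445678771216
```

Call:
send_rows --plan '[[[0, 0, 0], [0, 0.004, 0]], [[0, 0, 0], [0, 0.004, 0]]]'

```text
time: 15.05
eef_pos: [0.5888, 0.1143, 0.1367]
tcp_rot: [-0.394, -0.587, 0.588, 0.392]
contact_force: [-4.0, -0.6, 4.6]
opening: 0.135
```

```bash
python3 -c "
from h import *
for i in range(3):
  s=get_state();print(s['time'],s['wrist_torque'],s['opening'],s['qpos'][5],s['joint_efforts'][5])
t=read_camera('scene'); cv2.imwrite('pics/crop5.png',cv2.resize(t['img'][180:290,300:400],None,fx=5,fy=5,interpolation=cv2.INTER_CUBIC))
s=get_state();print(s['time'],s['wrist_torque'],s['qpos'][5],s['joint_efforts'][5])
"
```

```text
15.05 [-0.13929893  0.57380248  1.23003104] 0.1348694127828003 2.7746562826772387 1.1453264951705933
15.05 [-0.13929893  0.57380248  1.23003104] 0.1348694127828003 2.7746562826772387 1.1453264951705933
15.05 [-0.13929893  0.57380248  1.23003104] 0.1348694127828003 2.7746562826772387 1.1453264951705933
15.1 [-0.06981313  0.6048463   1.11231055] 2.775597120910035 1.186501644551754
```

View pics/crop5.png

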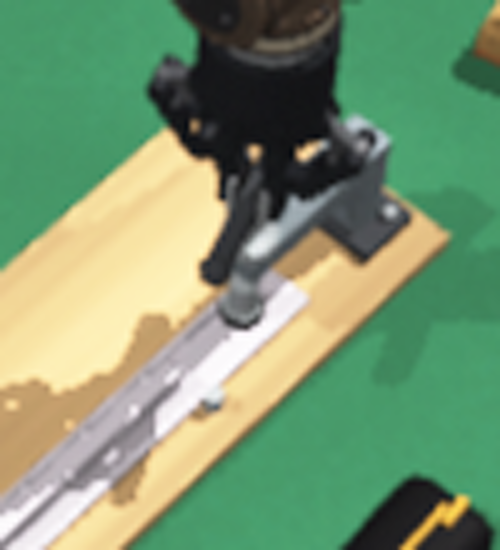

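The wrist torque is 1.1–1.2 Nm and the joint-6 effort 1.15 Nm, well above the 0.81 Nm where the sprung travel ends. The foot sits on the straightedge at (240,310), so it is clamped. Next I release and lift.

Call:
send_rows --plan '[[[0, 0, 0], [0, 0, 0]], [[0, 0, 0], [0, 0, 0]], [[0, 0, 0], [0, 0, 0]], [[0, 0, 0], [0, 0, 0]], [[0, -0.2, 0], [0, 0, 0]], [[0, -0.35, 0], [0, 0, 0]], [[0, -0.35, 0], [0, 0, 0]], [[0, 0, 0], [0, -0.0238, 0]], [[0, 0, 0], [0, -0.0238, 0]], [[0, 0, 0], [0, -0.0238, 0]], [[0, 0, 0], [0, -0.0238, 0]], [[0, 0, 0], [0, -0.0238, 0]]]' --gripper 0.5 --grip_force 40

```text
time: 16.3
eef_pos: [0.5886, 0.1145, 0.2427]
tcp_rot: [0.152, 0.691, -0.691, -0.152]
contact_force: [1.0, 0.9, -0.1]
opening: 0.497
```

```bash
cat >> h.py <<'E'
O=np.array([.5638,-.034,0]);X=np.array([np.cos(.08),np.sin(.08),0]);Y=np.array([-X[1],X[0],0])
def toB(p): p=np.atleast_2d(p); return np.c_[(p-O)@X,(p-O)@Y]
def blocks():
    """grip dark-brown blobs beside tan: centre on z=.055 plane, angle of long axis, from both views"""
    for n in("top","scene"):
        c=read_camera(n); h=cv2.cvtColor(c["img"],cv2.COLOR_BGR2HSV)
        tan=wood(c)[0]
        dark=cv2.inRange(h,(0,60,20),(16,255,95))
        tan_d=cv2.dilate(tan,np.ones((5,5)))
        cs,_=cv2.findContours(cv2.morphologyEx(tan|dark,cv2.MORPH_CLOSE,np.ones((3,3))),cv2.RETR_EXTERNAL,cv2.CHAIN_APPROX_NONE)
        for k in cs:
            a=cv2.contourArea(k)
            if not 200<a<600: continue
            m=np.zeros_like(tan); cv2.drawContours(m,[k],-1,255,-1); d=m&dark
            if cv2.countNonZero(d)<40: continue
            ys,xs=np.nonzero(d); r=cv2.minAreaRect(np.c_[xs,ys].astype(np.float32)); b=cast(c,cv2.boxPoints(r),.055)
            e=b-np.roll(b,-1,0); L=np.linalg.norm(e,axis=1); i=np.argmax(L); an=np.arctan2(e[i,1],e[i,0])
            r2=cv2.minAreaRect(k); b2=cast(c,cv2.boxPoints(r2),.025); e2=b2-np.roll(b2,-1,0); L2=np.linalg.norm(e2,axis=1); j=np.argmax(L2)
            an2=np.arctan2(e2[j,1],e2[j,0])
            f=lambda q:round((q+np.pi/2)%np.pi-np.pi/2,3)
            print(n,np.round(r[0],1),"grip c",cast(c,r[0],.055)[0,:2].round(4),"L,W",L.max().round(3),L.min().round(3),"ang",f(an),"| all",cast(c,r2[0],.03)[0,:2].round(4),L2.max().round(3),L2.min().round(3),f(an2),"a",a)
E
python3 - <<'E'
from h import *
blocks(); go([.5,.3,.2])
t=read_camera("top")["img"]; P=[cv2.resize(t[y-30:y+30,x-30:x+30],(260,260),interpolation=cv2.INTER_CUBIC) for x,y in((173,258),(183,313),(469,247),(513,283),(145,325),(177,357))]
cv2.imwrite("pics/b6.png",np.vstack([np.hstack(P[:3]),np.hstack(P[3:])]))
E
```

```text
top [185.2 312.7] grip c [0.4271 0.3562] L,W 0.047 0.034 ang 0.319 | all [0.4278 0.3675] 0.062 0.044 0.319 a 391.5
top [515.5 282.2] grip c [ 0.4934 -0.4289] L,W 0.039 0.018 ang 0.15 | all [ 0.4933 -0.428 ] 0.061 0.044 0.141 a 411.5
top [174.6 257.1] grip c [0.5607 0.3847] L,W 0.049 0.036 ang 0.265 | all [0.5617 0.3967] 0.063 0.045 0.306 a 380.5
top [470.2 245.9] grip c [ 0.5809 -0.3253] L,W 0.04 0.017 ang 0.366 | all [ 0.5811 -0.3248] 0.06 0.038 0.36 a 337.5
scene [226.6 329.3] grip c [ 0.5882 -0.3309] L,W 0.049 0.02 ang 0.354 | all [ 0.5888 -0.3295] 0.067 0.04 0.354 a 293.0
scene [174.6 331.5] grip c [ 0.5018 -0.4362] L,W 0.05 0.014 ang 0.198 | all [ 0.4997 -0.4348] 0.07 0.041 0.137 a 309.5
scene [405.8 186.6] grip c [0.5767 0.374 ] L,W 0.069 0.04 ang -1.085 | all [0.5665 0.3934] 0.066 0.062 -1.198 a 267.5
('pos', array([0.5886, 0.1145, 0.2427])) ('world d mm', array([-88.6, 185.5, -42.7])) ('tool units', array([ 1.325,  0.356, -1.085])) ('jaw ang', np.float64(-2.01))
q [0.023 0.124 1.771 0.    1.247 2.033] F [-0.2  0.  -0.5] t 16.4
```

View pics/b6.png

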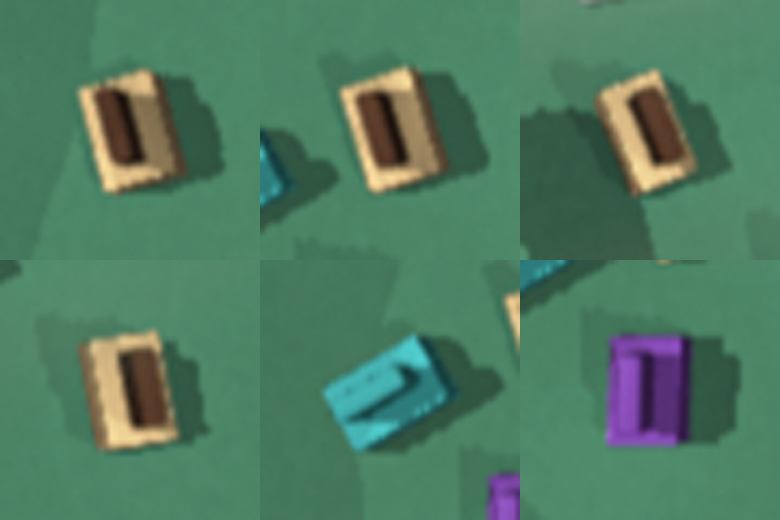

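Crops 1–4, at (173,258), (183,313), (469,247) and (513,283), are tan with a dark wooden grip, so they are the meant blocks. Crops 5 and 6, turquoise and purple, are not.

Run:
```python
from h import *
c=read_camera("top");h=cv2.cvtColor(c["img"],cv2.COLOR_BGR2HSV)
print("grip",h[257,168:180].tolist()); print("grip4",h[283,510:520].tolist())
for n,px,an in(("b1",(170.2,257.3),.26),("b2",(181.4,312.8),.29),("b3",(470.2,245.9),.36),("b4",(515.5,282.2),.145)):
    print(n,cast(c,px,.046).round(4))
go([.561,.389,.2],.26+np.pi/2)
```

```text
grip [[10, 142, 79], [11, 140, 82], [11, 137, 80], [11, 139, 66], [10, 141, 38], [11, 124, 33], [17, 108, 73], [19, 100, 127], [19, 99, 136], [19, 100, 133], [19, 102, 133], [19, 101, 131]]
grip4 [[19, 101, 206], [18, 105, 143], [15, 118, 67], [13, 125, 43], [12, 130, 57], [12, 134, 82], [11, 130, 92], [11, 133, 90], [11, 136, 88], [11, 135, 89]]
b1 [[0.5613 0.3981 0.046 ]]
b2 [[0.427  0.3677 0.046 ]]
b3 [[ 0.582  -0.3274  0.046 ]]
b4 [[ 0.4939 -0.4315  0.046 ]]
('pos', array([0.5886, 0.1145, 0.2427])) ('world d mm', array([-27.6, 274.5, -42.7])) ('tool units', array([ 1.187,  0.356, -1.969])) ('jaw ang', np.float64(-2.013)) ('turn y units', np.float64(-0.1118), 'new q6 by', np.float64(0.702), 'tilt', array([-0.,  0., -1.]))
q [0.023 0.124 1.771 0.    1.247 2.036] F [ 1.1 -0.5 -0.2] t 16.5
```

Call:
send_rows --plan '[[[0.2, 0.06, -0.33], [0, 0, 0]], [[0.2, 0.06, -0.33], [0, 0, 0]], [[0.2, 0.06, -0.33], [0, 0, 0]], [[0.2, 0.06, -0.33], [0, 0, 0]], [[0.2, 0.06, -0.33], [0, 0, 0]], [[0.2, 0.06, -0.33], [0, 0, 0]], [[0, 0, 0], [0, -0.0224, 0]], [[0, 0, 0], [0, -0.0224, 0]], [[0, 0, 0], [0, -0.0224, 0]], [[0, 0, 0], [0, -0.0224, 0]], [[0, 0, 0], [0, -0.0224, 0]], [[0, 0, 0], [0, 0, 0]]]'

```text
time: 17.7
eef_pos: [0.5592, 0.3908, 0.1994]
tcp_rot: [0.093, -0.701, 0.701, -0.092]
contact_force: [-0.4, -0.4, 0.1]
opening: 0.497
```

```bash
sed -i 's/dark=cv2.inRange.*/dark=cv2.inRange(h,(0,115,20),(14,255,105))/' h.py
python3 - <<'E'
from h import *
blocks(); go([.5613,.397,.044],.26+np.pi/2)
c=read_camera("scene"); cv2.imwrite("pics/s7.png",cv2.resize(c["img"][120:240,340:460],(600,600),interpolation=cv2.INTER_CUBIC))
E
```

```text
top [180.6 312.2] grip c [0.4284 0.3674] L,W 0.039 0.015 ang 0.314 | all [0.4276 0.3682] 0.062 0.041 0.319 a 378.5
top [516.5 282. ] grip c [ 0.4938 -0.4311] L,W 0.038 0.016 ang -0.045 | all [ 0.4933 -0.428 ] 0.061 0.044 0.141 a 412.0
top [170.  257.4] grip c [0.56   0.3958] L,W 0.038 0.015 ang 0.3 | all [0.5619 0.3978] 0.063 0.042 0.265 a 328.0
top [470.3 245.8] grip c [ 0.5812 -0.3257] L,W 0.04 0.016 ang 0.366 | all [ 0.581  -0.3246] 0.06 0.038 0.352 a 343.5
scene [226.8 329.3] grip c [ 0.5886 -0.3304] L,W 0.048 0.019 ang 0.311 | all [ 0.5891 -0.3301] 0.067 0.038 0.354 a 286.0
scene [175. 331.] grip c [ 0.5013 -0.4347] L,W 0.05 0.015 ang 0.07 | all [ 0.4988 -0.4345] 0.07 0.041 0.068 a 328.0
scene [405.6 186.3] grip c [0.5754 0.3742] L,W 0.063 0.049 ang -1.175 | all [0.567  0.3919] 0.064 0.061 -1.174 a 265.0
scene [369.7 165.6] grip c [0.4428 0.3502] L,W 0.065 0.039 ang -0.943 | all [0.4332 0.3632] 0.066 0.064 -1.138 a 252.5
('pos', array([0.5592, 0.3908, 0.1995])) ('world d mm', array([   2.1,    6.2, -155.5])) ('tool units', array([-0.03 ,  1.296, -0.045])) ('jaw ang', np.float64(-1.31)) ('turn y units', np.float64(0.0001), 'new q6 by', np.float64(-0.0), 'tilt', array([-0., -0., -1.]))
q [0.461 0.339 1.597 0.    1.206 1.772] F [ 0.2  0.9 -1.3] t 17.8
```

View pics/s7.png

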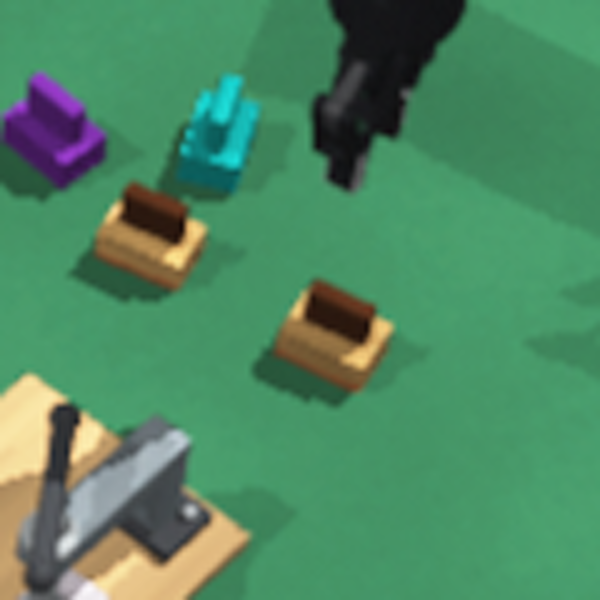

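The block stands clear at (335,335) in the crop, with the open gripper above it.

Call:
send_rows --plan '[[[-0.03, 0.1, -0.045], [0, -0.003, 0]], [[0, 0.3, 0], [0, 0, 0]], [[0, 0.3, 0], [0, 0, 0]], [[0, 0.3, 0], [0, 0, 0]], [[0, 0.2, 0], [0, 0, 0]], [[0, 0.096, 0], [0, 0, 0]], [[0, 0, 0], [0, 0, 0]]]'

```text
time: 18.55
eef_pos: [0.5598, 0.3964, 0.0411]
tcp_rot: [0.101, -0.7, 0.701, -0.098]
contact_force: [-0.2, 0.2, 0.6]
opening: 0.5
```

Call:
send_rows --plan '[[[0, 0, 0], [0, 0, 0]], [[0, 0, 0], [0, 0, 0]], [[0, 0, 0], [0, 0, 0]], [[0, 0, 0], [0, 0, 0]], [[0, 0, 0], [0, 0, 0]], [[0, 0, 0], [0, 0, 0]], [[0, -0.1, 0], [0, 0, 0]], [[0, -0.3, 0], [0, 0, 0]], [[0, -0.3, 0], [0, 0, 0]], [[0, -0.3, 0], [0, 0, 0]]]' --gripper 1 --grip_force 60

```text
time: 19.55
eef_pos: [0.5602, 0.3965, 0.1645]
tcp_rot: [0.101, -0.7, 0.7, -0.099]
contact_force: [0.5, 0.2, -1.1]
opening: 0.149
```

```bash
cat >> h.py <<'E'
def place(by,z,bx=-.018): go(np.r_[(O+X*bx+Y*by)[:2],z],.08+np.pi/2)
E
python3 -c "
from h import *
place(.03,.16)
c=read_camera('scene'); cv2.imwrite('pics/s8.png',cv2.resize(c['img'][80:240,340:460],(450,600),interpolation=cv2.INTER_CUBIC))"
```

```text
('pos', array([0.5602, 0.3965, 0.1645])) ('world d mm', array([ -16.8, -402. ,   -4.5])) ('tool units', array([1.071, 0.042, 3.177])) ('jaw ang', np.float64(-1.287)) ('turn y units', np.float64(0.0324), 'new q6 by', np.float64(-0.204), 'tilt', array([-0.002, -0.001, -1.   ]))
q [0.468 0.381 1.608 0.    1.155 1.756] F [ 0.5  0.2 -1.1] t 19.55
```

Call:
send_rows --plan '[[[0, -0.35, 0], [0, 0, 0]], [[0, -0.35, 0], [0, 0, 0]], [[0.119, 0, 0.353], [0, 0, 0]], [[0.119, 0, 0.353], [0, 0, 0]], [[0.119, 0, 0.353], [0, 0, 0]], [[0.119, 0, 0.353], [0, 0, 0]], [[0.119, 0, 0.353], [0, 0, 0]], [[0.119, 0, 0.353], [0, 0, 0]], [[0.119, 0, 0.353], [0, 0, 0]], [[0.119, 0, 0.353], [0, 0, 0]], [[0.119, 0, 0.353], [0, 0.0162, 0]], [[0, 0, 0], [0, 0.0162, 0]]]'

```text
time: 20.8
eef_pos: [0.5437, -0.0096, 0.2475]
tcp_rot: [0.025, -0.706, 0.707, -0.024]
contact_force: [0.3, 0.8, -1.4]
opening: 0.151
```

Call:
send_rows --plan '[[[0, 0.3, 0], [0, 0, 0]], [[0, 0.3, 0], [0, 0, 0]], [[0, 0.3, 0], [0, 0, 0]], [[0, 0.2, 0], [0, 0, 0]], [[0, 0, 0], [0, 0, 0]]]'

```text
time: 21.3
eef_pos: [0.5405, -0.0043, 0.1111]
tcp_rot: [-0.032, 0.707, -0.706, 0.024]
contact_force: [-0.7, -0.9, -2.1]
opening: 0.149
```

```bash
python3 -c "
from h import *
place(.03,.0535); print(get_state()['opening'])"
```

```text
('pos', array([ 0.5405, -0.0043,  0.1111])) ('world d mm', array([  3. ,  -1.3, -57.6])) ('tool units', array([-0.029,  0.48 ,  0.014])) ('jaw ang', np.float64(-1.491)) ('turn y units', np.float64(-0.0), 'new q6 by', np.float64(0.0), 'tilt', array([-0.011,  0.002, -1.   ]))
q [-0.196  0.151  2.002 -0.     1.     1.295] F [-0.7 -0.9 -2.1] t 21.3
0.14918089099032278
```

Call:
send_rows --plan '[[[0, 0.2, 0], [0, 0, 0]], [[0, 0.15, 0], [0, 0, 0]], [[0, 0.07, 0], [0, 0, 0]], [[0, 0.04, 0], [0, 0, 0]], [[0, 0, 0], [0, 0, 0]]]'

```text
time: 21.8
eef_pos: [0.5448, -0.005, 0.0614]
tcp_rot: [0.028, -0.706, 0.707, -0.028]
contact_force: [0.0, -0.9, -1.0]
opening: 0.15
```

Call:
send_rows --plan '[[[0, 0.016, 0], [0, 0, 0]], [[-0.012, 0, 0], [0, 0, 0]], [[-0.012, 0, 0], [0, 0, 0]], [[-0.012, 0, 0], [0, 0, 0]], [[0, 0, 0], [0, 0, 0]]]'

```text
time: 22.3
eef_pos: [0.5492, -0.0047, 0.0593]
tcp_rot: [0.028, -0.706, 0.707, -0.029]
contact_force: [0.6, -0.5, -1.4]
opening: 0.147
```

```bash
python3 -c "
from h import *
place(.03,.0535,-.010); print(get_state()['opening'])"
```

```text
('pos', array([ 0.5492, -0.0047,  0.0593])) ('world d mm', array([ 2.2, -0.2, -5.8])) ('tool units', array([-0.018,  0.048,  0.003])) ('jaw ang', np.float64(-1.491)) ('turn y units', np.float64(-0.0), 'new q6 by', np.float64(0.0), 'tilt', array([ 0.001, -0.   , -1.   ]))
q [-0.193  0.244  2.005  0.     0.891  1.297] F [ 0.6 -0.5 -1.4] t 22.3
0.14736211830549428
```

Call:
send_rows --plan '[[[0, 0.025, 0], [0, 0, 0]], [[0, 0.015, 0], [0, 0, 0]], [[0, 0.008, 0], [0, 0, 0]], [[0, 0, 0], [0, 0, 0]]]'

```text
time: 22.7
eef_pos: [0.5495, -0.0048, 0.0585]
tcp_rot: [0.029, -0.707, 0.707, -0.028]
contact_force: [-12.5, 0.2, 26.8]
opening: 0.151
```

Call:
send_rows --plan '[[[-0.01, 0, 0], [0, 0, 0]], [[-0.01, 0, 0], [0, 0, 0]], [[0, 0, 0], [0, 0, 0]]]'

```text
time: 23.0
eef_pos: [0.55, -0.0048, 0.0586]
tcp_rot: [0.032, -0.706, 0.707, -0.026]
contact_force: [-20.1, -0.9, 32.7]
opening: 0.154
```

Call:
send_rows --plan '[[[-0.01, 0, 0], [0, 0, 0]], [[-0.01, 0, 0], [0, 0, 0]], [[0, 0, 0], [0, 0, 0]]]'

```text
time: 23.3
eef_pos: [0.5504, -0.0048, 0.0588]
tcp_rot: [0.034, -0.706, 0.707, -0.024]
contact_force: [-26.0, -1.0, 38.5]
opening: 0.148
```

The block's front edge is resting on the blade: the contact height of 58.5 mm is 6 mm too high. I'll lift, back off and lower again.

Call:
send_rows --plan '[[[0, -0.12, 0], [0, 0, 0]], [[0.08, 0, 0], [0, 0, 0]], [[0.08, 0, 0], [0, 0, 0]], [[0.02, 0, 0], [0, 0, 0]], [[0, 0, 0], [0, 0, 0]]]'

```text
time: 23.8
eef_pos: [0.5306, -0.0058, 0.0663]
tcp_rot: [-0.029, 0.707, -0.706, 0.027]
contact_force: [-0.9, 0.6, -1.6]
opening: 0.153
```

```bash
python3 -c "
from h import *
print(toB(get_state()['eef_pos']))
place(.03,.0535,-.024); print(get_state()['opening'])
c=read_camera('scene'); cv2.imwrite('pics/s9.png',cv2.resize(c['img'][200:300,260:380],(720,600),interpolation=cv2.INTER_CUBIC))"
```

```text
[[-0.03087398  0.03075373]]
('pos', array([ 0.5306, -0.0058,  0.0663])) ('world d mm', array([  6.9,  -0.2, -12.8])) ('tool units', array([-0.058,  0.107,  0.006])) ('jaw ang', np.float64(-1.491)) ('turn y units', np.float64(-0.0), 'new q6 by', np.float64(0.0), 'tilt', array([-0.002,  0.001, -1.   ]))
q [-0.202  0.197  2.047  0.     0.9    1.289] F [-0.9  0.6 -1.6] t 23.8
0.15259588229880897
```

View pics/s9.png

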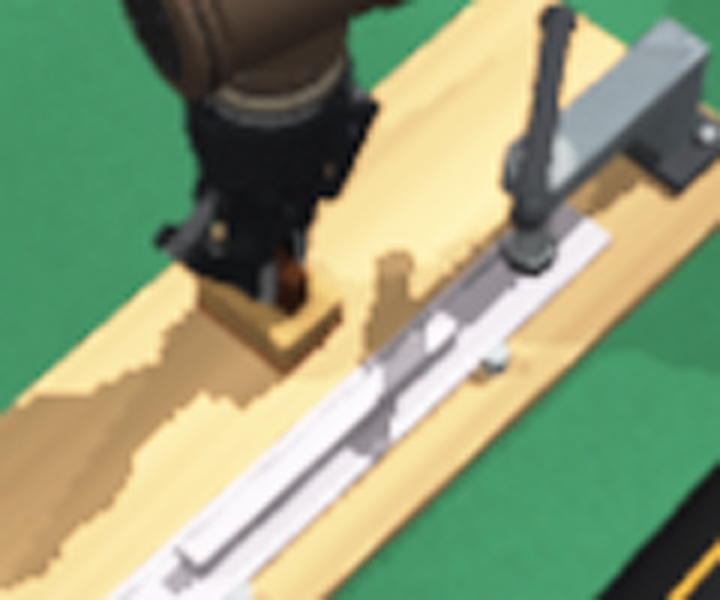

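The gripped block at (270,310) now clears the straightedge and stands squarely.

Call:
send_rows --plan '[[[0, 0.05, 0], [0, 0, 0]], [[0, 0.04, 0], [0, 0, 0]], [[0, 0.014, 0], [0, 0, 0]], [[0, 0, 0], [0, 0, 0]]]'

```text
time: 24.25
eef_pos: [0.5325, -0.0062, 0.0585]
tcp_rot: [-0.03, 0.707, -0.706, 0.027]
contact_force: [-11.0, 0.1, 22.1]
opening: 0.153
```

Call:
send_rows --plan '[[[-0.02, 0, 0], [0, 0, 0]], [[-0.02, 0, 0], [0, 0, 0]], [[-0.02, 0, 0], [0, 0, 0]], [[0, 0, 0], [0, 0, 0]]]'

```text
time: 24.65
eef_pos: [0.5361, -0.006, 0.0588]
tcp_rot: [0.034, -0.706, 0.707, -0.024]
contact_force: [-22.7, -1.4, 33.8]
opening: 0.149
```

Call:
send_rows --plan '[[[-0.015, 0, 0], [0, 0, 0]], [[-0.015, 0, 0], [0, 0, 0]], [[0, 0, 0], [0, 0, 0]]]'

```text
time: 24.95
eef_pos: [0.5398, -0.0058, 0.0588]
tcp_rot: [0.034, -0.706, 0.707, -0.024]
contact_force: [-21.8, -3.2, 31.2]
opening: 0.148
```

It is simply on the board: closing had raised the TCP by about 5 mm, so 58.5 mm is board contact. I'll relieve the down force and push gently.

Call:
send_rows --plan '[[[0, -0.03, 0], [0, 0, 0]], [[0, -0.012, 0], [0, 0, 0]], [[0, 0, 0], [0, 0, 0]]]'

```text
time: 25.25
eef_pos: [0.5429, -0.0051, 0.0597]
tcp_rot: [-0.028, 0.707, -0.707, 0.028]
contact_force: [0.8, -0.2, -1.5]
opening: 0.154
```

Call:
send_rows --plan '[[[-0.015, 0, 0], [0, 0, 0]], [[-0.015, 0, 0], [0, 0, 0]], [[0, 0, 0], [0, 0, 0]]]'

```text
time: 25.55
eef_pos: [0.5466, -0.0048, 0.0597]
tcp_rot: [-0.028, 0.707, -0.706, 0.028]
contact_force: [0.0, 0.2, -1.9]
opening: 0.153
```

Call:
send_rows --plan '[[[-0.015, 0, 0], [0, 0, 0]], [[-0.015, 0, 0], [0, 0, 0]], [[0, 0, 0], [0, 0, 0]]]'

```text
time: 25.85
eef_pos: [0.5503, -0.0046, 0.0602]
tcp_rot: [0.028, -0.707, 0.707, -0.028]
contact_force: [0.4, -0.3, -1.4]
opening: 0.145
```

```bash
python3 -c "
from h import *
print(toB(get_state()['eef_pos']))
place(.03,.0535,-.010); print(get_state()['opening'])"
```

```text
[[-0.01109085  0.03041953]]
('pos', array([ 0.5503, -0.0046,  0.0602])) ('world d mm', array([ 1.1, -0.3, -6.7])) ('tool units', array([-0.009,  0.056,  0.003])) ('jaw ang', np.float64(-1.491)) ('turn y units', np.float64(0.0), 'new q6 by', np.float64(-0.0), 'tilt', array([ 0., -0., -1.]))
q [-0.193  0.245  2.002  0.     0.894  1.298] F [ 0.4 -0.3 -1.4] t 25.85
0.14476655723835086
```

Call:
send_rows --plan '[[[0, 0.011, 0], [0, 0, 0]], [[-0.015, 0, 0], [0, 0, 0]], [[-0.015, 0, 0], [0, 0, 0]], [[0, 0, 0], [0, 0, 0]]]'

```text
time: 26.25
eef_pos: [0.5527, -0.0043, 0.0587]
tcp_rot: [-0.03, 0.707, -0.707, 0.027]
contact_force: [-3.8, -0.8, 2.2]
opening: 0.148
```

Call:
send_rows --plan '[[[-0.01, 0, 0], [0, 0, 0]], [[-0.01, 0, 0], [0, 0, 0]], [[0, 0, 0], [0, 0, 0]]]'

```text
time: 26.55
eef_pos: [0.5531, -0.0043, 0.0589]
tcp_rot: [-0.032, 0.707, -0.707, 0.025]
contact_force: [-12.1, -1.7, 8.6]
opening: 0.142
```

Call:
send_rows --plan '[[[-0.01, 0, 0], [0, 0, 0]], [[-0.01, 0, 0], [0, 0, 0]], [[0, 0, 0], [0, 0, 0]]]'

```text
time: 26.85
eef_pos: [0.5535, -0.0042, 0.0591]
tcp_rot: [-0.035, 0.707, -0.706, 0.023]
contact_force: [-18.1, -2.7, 15.1]
opening: 0.155
```

Call:
send_rows --plan '[[[0.018, 0, 0], [0, 0, 0]], [[0, 0, 0], [0, 0, 0]]]'

```text
time: 27.05
eef_pos: [0.5531, -0.0043, 0.0589]
tcp_rot: [-0.032, 0.707, -0.706, 0.025]
contact_force: [-11.2, -2.1, 7.7]
opening: 0.145
```

Call:
send_rows --plan '[[[0, 0, 0], [0, 0, 0]], [[0, 0, 0], [0, 0, 0]], [[0, 0, 0], [0, 0, 0]], [[0, 0, 0], [0, 0, 0]], [[0, -0.2, 0], [0, 0, 0]], [[0, -0.35, 0], [0, 0, 0]], [[0, -0.35, 0], [0, 0, 0]], [[0, -0.35, 0], [0, 0, 0]], [[0, -0.35, 0], [0, 0, 0]], [[0, 0, 0], [0, 0, 0]]]' --gripper 0.65

```text
time: 28.05
eef_pos: [0.5601, -0.0046, 0.2593]
tcp_rot: [0.023, -0.705, 0.708, -0.034]
contact_force: [0.7, -0.3, 0.7]
opening: 0.351
```

```bash
python3 -c "
from h import *
blocks()
go([.427,.3675,.2],.3+np.pi/2); print(get_state()['opening'])"
```

```text
top [180.4 312.2] grip c [0.4284 0.3678] L,W 0.039 0.015 ang 0.344 | all [0.4276 0.3685] 0.062 0.041 0.307 a 381.5
top [515.9 282.3] grip c [ 0.4931 -0.4297] L,W 0.039 0.017 ang 0.096 | all [ 0.4937 -0.4311] 0.06 0.037 0.141 a 344.5
top [470.2 245.6] grip c [ 0.5817 -0.3255] L,W 0.039 0.016 ang 0.342 | all [ 0.5811 -0.3244] 0.06 0.038 0.342 a 324.5
scene [226.6 329.3] grip c [ 0.5882 -0.3309] L,W 0.049 0.02 ang 0.354 | all [ 0.5888 -0.3309] 0.069 0.039 0.385 a 294.5
scene [177.7 333.4] grip c [ 0.5118 -0.4333] L,W 0.071 0.015 ang 0.144 | all [ 0.5006 -0.4349] 0.072 0.041 0.137 a 311.0
scene [370.3 162.4] grip c [0.4346 0.3612] L,W 0.043 0.03 ang 0.317 | all [0.4329 0.364 ] 0.065 0.064 0.245 a 253.0
('pos', array([ 0.557 , -0.0041,  0.2524])) ('world d mm', array([-130. ,  371.6,  -52.4])) ('tool units', array([ 0.834,  0.431, -3.174])) ('jaw ang', np.float64(-1.491)) ('turn y units', np.float64(-0.035), 'new q6 by', np.float64(0.22), 'tilt', array([ 0.004, -0.001, -1.   ]))
q [-0.19   0.019  1.864  0.     1.255  1.301] F [-0.5 -0.7 -0.2] t 28.15
0.351241194915587
```

Call:
send_rows --plan '[[[0.093, 0, -0.353], [0, 0, 0]], [[0.093, 0, -0.353], [0, 0, 0]], [[0.093, 0, -0.353], [0, 0, 0]], [[0.093, 0, -0.353], [0, 0, 0]], [[0.093, 0, -0.353], [0, 0, 0]], [[0.093, 0, -0.353], [0, 0, 0]], [[0.093, 0, -0.353], [0, 0, 0]], [[0.093, 0, -0.353], [0, 0, 0]], [[0.09, 0, -0.35], [0, 0, 0]], [[0, 0, 0], [0, -0.0175, 0]], [[0, 0, 0], [0, -0.0175, 0]], [[0, 0, 0], [0, 0, 0]]]' --gripper 0.5

```text
time: 29.35
eef_pos: [0.4248, 0.3676, 0.2481]
tcp_rot: [0.107, -0.699, 0.7, -0.104]
contact_force: [1.5, -0.6, -0.2]
opening: 0.494
```

```bash
python3 -c "
from h import *
blocks()
go([.427,.3675,.041],.3+np.pi/2); print(get_state()['opening'])
c=read_camera('scene'); cv2.imwrite('pics/s10.png',cv2.resize(c['img'][130:330,260:420],(640,800),interpolation=cv2.INTER_CUBIC)[:600])"
```

```text
top [180.4 312.2] grip c [0.4284 0.3678] L,W 0.039 0.015 ang 0.344 | all [0.4277 0.3688] 0.062 0.04 0.292 a 353.5
top [515.9 282.2] grip c [ 0.4934 -0.4296] L,W 0.039 0.017 ang 0.12 | all [ 0.4933 -0.428 ] 0.061 0.044 0.141 a 408.0
top [470.3 245.8] grip c [ 0.5812 -0.3256] L,W 0.04 0.016 ang 0.366 | all [ 0.5809 -0.3246] 0.061 0.038 0.342 a 339.0
scene [226.8 329.4] grip c [ 0.5888 -0.3307] L,W 0.047 0.02 ang 0.354 | all [ 0.5891 -0.3301] 0.067 0.038 0.354 a 285.0
scene [174.9 331.1] grip c [ 0.5014 -0.435 ] L,W 0.05 0.014 ang 0.13 | all [ 0.4988 -0.4345] 0.07 0.041 0.068 a 326.0
scene [369.7 165.8] grip c [0.4432 0.3496] L,W 0.066 0.039 ang -0.943 | all [0.4332 0.3632] 0.066 0.064 -1.138 a 252.5
('pos', array([0.4255, 0.3672, 0.249 ])) ('world d mm', array([   1.5,    0.3, -208. ])) ('tool units', array([-0.018,  1.733,  0.   ])) ('jaw ang', np.float64(-1.273)) ('turn y units', np.float64(-0.0004), 'new q6 by', np.float64(0.003), 'tilt', array([-0.003, -0.002, -1.   ]))
q [0.531 0.037 1.852 0.    1.256 1.805] F [ 0.4 -0.4 -1. ] t 29.45
0.5001854453366618
```

View pics/s10.png

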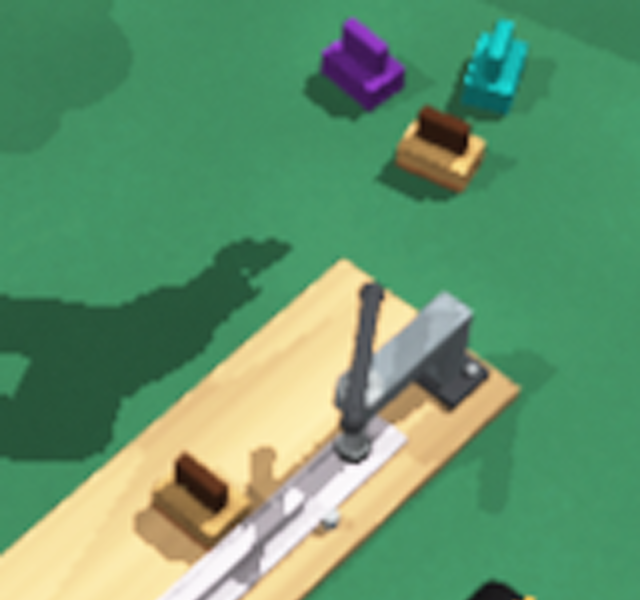

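Block 1 stands upright against the straightedge at (200,500). Block 2 at (440,150) hasn't moved.

Call:
send_rows --plan '[[[-0.018, 0.3, 0], [0, 0, 0]], [[0, 0.35, 0], [0, 0, 0]], [[0, 0.35, 0], [0, 0, 0]], [[0, 0.3, 0], [0, 0, 0]], [[0, 0.25, 0], [0, 0, 0]], [[0, 0.13, 0], [0, 0, 0]], [[0, 0.05, 0], [0, 0, 0]], [[0, 0, 0], [0, 0, 0]]]'

```text
time: 30.3
eef_pos: [0.4284, 0.3682, 0.0432]
tcp_rot: [0.105, -0.699, 0.699, -0.105]
contact_force: [0.3, -0.6, -0.5]
opening: 0.498
```

Call:
send_rows --plan '[[[0, 0, 0], [0, 0, 0]], [[0, 0, 0], [0, 0, 0]], [[0, 0, 0], [0, 0, 0]], [[0, 0, 0], [0, 0, 0]], [[0, 0, 0], [0, 0, 0]], [[0, 0, 0], [0, 0, 0]]]' --gripper 1

```text
time: 30.9
eef_pos: [0.4295, 0.3691, 0.0453]
tcp_rot: [-0.104, 0.7, -0.699, 0.107]
contact_force: [0.3, -1.6, 5.8]
opening: 0.153
```

Call:
send_rows --plan '[[[0, -0.1, 0], [0, 0, 0]], [[0, -0.4, 0], [0, 0, 0]], [[0, -0.4, 0], [0, 0, 0]], [[0, -0.4, 0], [0, 0, 0]], [[0, -0.4, 0], [0, 0, 0]], [[0, 0, 0], [0, 0, 0]]]'

```text
time: 31.5
eef_pos: [0.4312, 0.3703, 0.2571]
tcp_rot: [-0.1, 0.701, -0.697, 0.111]
contact_force: [0.2, 0.2, 0.4]
opening: 0.149
```

```bash
python3 -c "
from h import *
place(-.03,.25,-.022); print(get_state()['opening'])"
```

```text
('pos', array([0.4312, 0.3703, 0.2571])) ('world d mm', array([ 113.1, -435.9,   -7.1])) ('tool units', array([0.174, 0.042, 3.749])) ('jaw ang', np.float64(-1.271)) ('turn y units', np.float64(0.035), 'new q6 by', np.float64(-0.22), 'tilt', array([ 0.014,  0.008, -1.   ]))
q [0.531 0.035 1.84  0.    1.251 1.802] F [0.2 0.2 0.4] t 31.5
0.1492339947078062
```

Call:
send_rows --plan '[[[0.016, 0, 0.375], [0, 0, 0]], [[0.016, 0, 0.375], [0, 0, 0]], [[0.016, 0, 0.375], [0, 0, 0]], [[0.016, 0, 0.375], [0, 0, 0]], [[0.016, 0, 0.375], [0, 0, 0]], [[0.016, 0, 0.375], [0, 0, 0]], [[0.016, 0, 0.375], [0, 0, 0]], [[0.016, 0, 0.375], [0, 0, 0]], [[0.016, 0, 0.375], [0, 0, 0]], [[0.03, 0, 0.374], [0, 0, 0]], [[0, 0, 0], [0, 0.0175, 0]], [[0, 0, 0], [0, 0.0175, 0]]]'

```text
time: 32.7
eef_pos: [0.5403, -0.0692, 0.2461]
tcp_rot: [-0.026, 0.707, -0.706, 0.025]
contact_force: [0.7, -0.1, -1.4]
opening: 0.155
```

Call:
send_rows --plan '[[[0, 0.35, 0], [0, 0, 0]], [[0, 0.35, 0], [0, 0, 0]], [[0, 0.35, 0], [0, 0, 0]], [[0, 0.25, 0], [0, 0, 0]], [[0, 0.1, 0], [0, 0, 0]], [[0, 0.05, 0], [0, 0, 0]], [[0, 0, 0], [0, 0, 0]]]'

```text
time: 33.4
eef_pos: [0.5412, -0.0678, 0.0735]
tcp_rot: [0.028, -0.707, 0.707, -0.028]
contact_force: [0.1, 0.2, 0.5]
opening: 0.151
```

```bash
python3 -c "
from h import *
print(toB(get_state()['eef_pos']))
place(-.03,.0578,-.022); print(get_state()['opening'])"
```

```text
[[-0.02518222 -0.03188647]]
('pos', array([ 0.5412, -0.0678,  0.0735])) ('world d mm', array([  3. ,   2.1, -15.7])) ('tool units', array([-0.027,  0.131, -0.016])) ('jaw ang', np.float64(-1.491)) ('turn y units', np.float64(-0.0), 'new q6 by', np.float64(0.0), 'tilt', array([ 0., -0., -1.]))
q [-0.311  0.214  2.01  -0.     0.917  1.18 ] F [0.1 0.2 0.5] t 33.4
0.1507449895700363
```

Call:
send_rows --plan '[[[0, 0.07, 0], [0, 0, 0]], [[0, 0.04, 0], [0, 0, 0]], [[0, 0.02, 0], [0, 0, 0]], [[0, 0, 0], [0, 0, 0]]]'

```text
time: 33.8
eef_pos: [0.541, -0.0677, 0.0576]
tcp_rot: [-0.028, 0.707, -0.707, 0.028]
contact_force: [-0.1, -0.8, -1.1]
opening: 0.148
```

Call:
send_rows --plan '[[[-0.025, 0, 0], [0, 0, 0]], [[-0.025, 0, 0], [0, 0, 0]], [[-0.025, 0, 0], [0, 0, 0]], [[0, 0, 0], [0, 0, 0]]]'

```text
time: 34.2
eef_pos: [0.5507, -0.0671, 0.0579]
tcp_rot: [0.028, -0.706, 0.707, -0.029]
contact_force: [-0.7, 1.2, -0.7]
opening: 0.149
```

Call:
send_rows --plan '[[[0, 0.008, 0], [0, 0, 0]], [[-0.015, 0, 0], [0, 0, 0]], [[-0.015, 0, 0], [0, 0, 0]], [[0, 0, 0], [0, 0, 0]]]'

```text
time: 34.6
eef_pos: [0.5537, -0.0669, 0.0574]
tcp_rot: [0.028, -0.706, 0.707, -0.028]
contact_force: [-2.4, -0.8, 5.0]
opening: 0.154
```

Call:
send_rows --plan '[[[-0.01, 0, 0], [0, 0, 0]], [[-0.01, 0, 0], [0, 0, 0]], [[0, 0, 0], [0, 0, 0]]]'

```text
time: 34.9
eef_pos: [0.5558, -0.0668, 0.0574]
tcp_rot: [0.029, -0.706, 0.707, -0.028]
contact_force: [-3.7, -0.2, 5.7]
opening: 0.147
```

```bash
python3 -c "
from h import *
print(toB(get_state()['eef_pos'])); print(get_state()['opening'])"
```

```text
[[-0.0105634  -0.03201043]]
0.1473295463856791
```

Call:
send_rows --plan '[[[-0.01, 0, 0], [0, 0, 0]], [[-0.01, 0, 0], [0, 0, 0]], [[0, 0, 0], [0, 0, 0]]]'

```text
time: 35.2
eef_pos: [0.5582, -0.0666, 0.0574]
tcp_rot: [0.029, -0.706, 0.707, -0.028]
contact_force: [-3.6, -0.5, 6.2]
opening: 0.149
```

Call:
send_rows --plan '[[[-0.01, 0, 0], [0, 0, 0]], [[-0.01, 0, 0], [0, 0, 0]], [[0, 0, 0], [0, 0, 0]]]'

```text
time: 35.5
eef_pos: [0.5594, -0.0664, 0.0575]
tcp_rot: [0.03, -0.707, 0.707, -0.027]
contact_force: [-7.6, -2.0, 9.0]
opening: 0.149
```

Call:
send_rows --plan '[[[-0.01, 0, 0], [0, 0, 0]], [[-0.01, 0, 0], [0, 0, 0]], [[0, 0, 0], [0, 0, 0]]]'

```text
time: 35.8
eef_pos: [0.5598, -0.0664, 0.0577]
tcp_rot: [-0.033, 0.707, -0.706, 0.025]
contact_force: [-14.1, -2.8, 17.0]
opening: 0.148
```

Call:
send_rows --plan '[[[-0.01, 0, 0], [0, 0, 0]], [[0.018, 0, 0], [0, 0, 0]], [[0, 0, 0], [0, 0, 0]]]'

```text
time: 36.1
eef_pos: [0.5596, -0.0664, 0.0576]
tcp_rot: [-0.032, 0.707, -0.706, 0.026]
contact_force: [-12.0, -1.8, 12.5]
opening: 0.152
```

Call:
send_rows --plan '[[[0, 0, 0], [0, 0, 0]], [[0, 0, 0], [0, 0, 0]], [[0, 0, 0], [0, 0, 0]], [[0, 0, 0], [0, 0, 0]], [[0, -0.2, 0], [0, 0, 0]], [[0, -0.35, 0], [0, 0, 0]], [[0, -0.35, 0], [0, 0, 0]], [[0, -0.35, 0], [0, 0, 0]], [[0, 0, 0], [0, 0, 0]]]' --gripper 0.65

```text
time: 37.0
eef_pos: [0.5663, -0.067, 0.2147]
tcp_rot: [0.023, -0.705, 0.708, -0.033]
contact_force: [0.8, -0.3, 0.5]
opening: 0.353
```

```bash
python3 -c "
from h import *
blocks()
go([.5835,-.3275,.22],.35+np.pi/2); print(get_state()['opening'])"
```

```text
top [517. 283.] grip c [ 0.4914 -0.4322] L,W 0.033 0.014 ang -0.045 | all [ 0.4942 -0.4312] 0.06 0.037 0.127 a 342.0
top [470.2 245.6] grip c [ 0.5816 -0.3253] L,W 0.039 0.015 ang 0.342 | all [ 0.5811 -0.3245] 0.06 0.038 0.352 a 320.0
scene [226.7 329.6] grip c [ 0.5891 -0.3312] L,W 0.047 0.018 ang 0.354 | all [ 0.5893 -0.3307] 0.068 0.039 0.385 a 288.5
scene [176.6 334.1] grip c [ 0.5114 -0.4367] L,W 0.07 0.031 ang 0.017 | all [ 0.5006 -0.435 ] 0.072 0.041 0.128 a 308.0
('pos', array([ 0.563 , -0.0661,  0.2081])) ('world d mm', array([  20.5, -261.4,   11.9])) ('tool units', array([ 0.004, -0.096,  2.185])) ('jaw ang', np.float64(-1.491)) ('turn y units', np.float64(-0.043), 'new q6 by', np.float64(0.27), 'tilt', array([ 0.003, -0.001, -1.   ]))
q [-0.296  0.082  1.882  0.     1.174  1.195] F [-0.2 -0.  -0.3] t 37.1
0.35192067900707374
```

Call:
send_rows --plan '[[[0, -0.02, 0.365], [0, 0, 0]], [[0, -0.02, 0.365], [0, 0, 0]], [[0, -0.02, 0.365], [0, 0, 0]], [[0, -0.02, 0.365], [0, 0, 0]], [[0, -0.02, 0.365], [0, 0, 0]], [[0, 0, 0.36], [0, 0, 0]], [[0, 0, 0], [0, -0.0215, 0]], [[0, 0, 0], [0, -0.0215, 0]], [[0, 0, 0], [0, 0, 0]]]' --gripper 0.5

```text
time: 38.0
eef_pos: [0.5821, -0.3272, 0.2154]
tcp_rot: [-0.124, 0.698, -0.695, 0.122]
contact_force: [0.5, 0.5, 0.5]
opening: 0.504
```

```bash
python3 -c "
from h import *
blocks()
go([.5835,-.3275,.042],.35+np.pi/2); print(get_state()['opening'])"
```

```text
scene [226.8 329.4] grip c [ 0.5889 -0.3307] L,W 0.046 0.02 ang 0.437 | all [ 0.5891 -0.3301] 0.067 0.038 0.354 a 287.5
scene [175. 331.] grip c [ 0.5013 -0.4347] L,W 0.05 0.015 ang 0.07 | all [ 0.4997 -0.4348] 0.07 0.041 0.137 a 329.0
('pos', array([ 0.5825, -0.3268,  0.2164])) ('world d mm', array([   1. ,   -0.7, -174.4])) ('tool units', array([-0.008,  1.454,  0.013])) ('jaw ang', np.float64(-1.223)) ('turn y units', np.float64(-0.0004), 'new q6 by', np.float64(0.003), 'tilt', array([-0.003,  0.002, -1.   ]))
q [-0.663  0.296  1.619  0.     1.23   0.561] F [ 0.   0.2 -0.4] t 38.1
0.49836735673789867
```

Call:
send_rows --plan '[[[-0.01, 0.35, 0.01], [0, 0, 0]], [[0, 0.35, 0], [0, 0, 0]], [[0, 0.3, 0], [0, 0, 0]], [[0, 0.25, 0], [0, 0, 0]], [[0, 0.15, 0], [0, 0, 0]], [[0, 0.054, 0], [0, 0, 0]], [[0, 0, 0], [0, 0, 0]]]'

```text
time: 38.8
eef_pos: [0.5846, -0.3278, 0.0437]
tcp_rot: [-0.123, 0.697, -0.696, 0.123]
contact_force: [0.7, 0.1, 0.9]
opening: 0.504
```

Call:
send_rows --plan '[[[0, 0, 0], [0, 0, 0]], [[0, 0, 0], [0, 0, 0]], [[0, 0, 0], [0, 0, 0]], [[0, 0, 0], [0, 0, 0]], [[0, 0, 0], [0, 0, 0]], [[0, 0, 0], [0, 0, 0]]]' --gripper 1

```text
time: 39.4
eef_pos: [0.5861, -0.3292, 0.0467]
tcp_rot: [0.122, -0.695, 0.697, -0.124]
contact_force: [0.0, -0.1, 6.4]
opening: 0.153
```

Call:
send_rows --plan '[[[0, -0.1, 0], [0, 0, 0]], [[0, -0.3, 0], [0, 0, 0]], [[0, -0.3, 0], [0, 0, 0]], [[0, -0.2, 0], [0, 0, 0]], [[0, 0, 0], [0, 0, 0]]]'

```text
time: 39.9
eef_pos: [0.5867, -0.3295, 0.1576]
tcp_rot: [0.121, -0.694, 0.699, -0.125]
contact_force: [0.6, 0.2, -0.2]
opening: 0.15
```

```bash
python3 -c "
from h import *
place(-.09,.155,-.022); print(get_state()['opening'])"
```

```text
('pos', array([ 0.5867, -0.3295,  0.1576])) ('world d mm', array([-37.6, 204.1,  -2.6])) ('tool units', array([-0.289,  0.011, -1.705])) ('jaw ang', np.float64(-1.221)) ('turn y units', np.float64(0.043), 'new q6 by', np.float64(-0.27), 'tilt', array([ 0.007, -0.005, -1.   ]))
q [-0.662  0.355  1.656  0.     1.122  0.558] F [ 0.6  0.2 -0.2] t 39.9
0.15006824920286604
```

Call:
send_rows --plan '[[[-0.058, 0, -0.341], [0, 0, 0]], [[-0.058, 0, -0.341], [0, 0, 0]], [[-0.058, 0, -0.341], [0, 0, 0]], [[-0.058, 0, -0.341], [0, 0, 0]], [[-0.057, 0, -0.341], [0, 0, 0]], [[0, 0, 0], [0, 0.0215, 0]], [[0, 0, 0], [0, 0.0215, 0]], [[0, 0.3, 0], [0, 0, 0]], [[0, 0.3, 0], [0, 0, 0]], [[0, 0.1, 0], [0, 0, 0]], [[0, 0.05, 0], [0, 0, 0]], [[0, 0, 0], [0, 0, 0]]]'

```text
time: 41.1
eef_pos: [0.5467, -0.1239, 0.0615]
tcp_rot: [-0.029, 0.707, -0.706, 0.028]
contact_force: [0.2, 0.2, -0.3]
opening: 0.148
```

```bash
python3 -c "
from h import *
print(toB(get_state()['eef_pos']))
place(-.09,.058,-.022); print(get_state()['opening'])"
```

```text
[[-0.02423015 -0.08827716]]
('pos', array([ 0.5467, -0.1239,  0.0615])) ('world d mm', array([ 2.4, -1.5, -3.5])) ('tool units', array([-0.019,  0.029,  0.014])) ('jaw ang', np.float64(-1.491)) ('turn y units', np.float64(-0.0), 'new q6 by', np.float64(0.0), 'tilt', array([-0.001,  0.001, -1.   ]))
q [-0.404  0.264  1.976  0.     0.904  1.087] F [ 0.2  0.2 -0.3] t 41.1
0.14809732817949225
```

Call:
send_rows --plan '[[[0, 0.016, 0], [0, 0, 0]], [[0, 0.012, 0], [0, 0, 0]], [[-0.025, 0, 0], [0, 0, 0]], [[-0.025, 0, 0], [0, 0, 0]], [[-0.02, 0, 0], [0, 0, 0]], [[0, 0, 0], [0, 0, 0]]]'

```text
time: 41.7
eef_pos: [0.5561, -0.1234, 0.0592]
tcp_rot: [0.028, -0.706, 0.707, -0.029]
contact_force: [-0.4, -0.0, -0.7]
opening: 0.148
```

Call:
send_rows --plan '[[[0, 0.006, 0], [0, 0, 0]], [[-0.015, 0, 0], [0, 0, 0]], [[-0.015, 0, 0], [0, 0, 0]], [[0, 0, 0], [0, 0, 0]]]'

```text
time: 42.1
eef_pos: [0.559, -0.1233, 0.0587]
tcp_rot: [0.029, -0.706, 0.707, -0.028]
contact_force: [-2.6, -0.0, 5.0]
opening: 0.145
```

Call:
send_rows --plan '[[[-0.01, 0, 0], [0, 0, 0]], [[-0.01, 0, 0], [0, 0, 0]], [[0, 0, 0], [0, 0, 0]]]'

```text
time: 42.4
eef_pos: [0.5613, -0.1232, 0.0588]
tcp_rot: [0.029, -0.706, 0.707, -0.028]
contact_force: [-3.4, -0.5, 5.1]
opening: 0.151
```

Call:
send_rows --plan '[[[-0.01, 0, 0], [0, 0, 0]], [[-0.01, 0, 0], [0, 0, 0]], [[-0.01, 0, 0], [0, 0, 0]], [[0, 0, 0], [0, 0, 0]]]'

```text
time: 42.8
eef_pos: [0.5649, -0.1229, 0.0587]
tcp_rot: [0.029, -0.706, 0.707, -0.028]
contact_force: [-4.1, -0.6, 5.6]
opening: 0.147
```

Call:
send_rows --plan '[[[-0.01, 0, 0], [0, 0, 0]], [[-0.01, 0, 0], [0, 0, 0]], [[0, 0, 0], [0, 0, 0]]]'

```text
time: 43.1
eef_pos: [0.5654, -0.1229, 0.0589]
tcp_rot: [0.031, -0.707, 0.707, -0.026]
contact_force: [-10.1, -1.5, 10.7]
opening: 0.147
```

Call:
send_rows --plan '[[[-0.01, 0, 0], [0, 0, 0]], [[-0.01, 0, 0], [0, 0, 0]], [[0.018, 0, 0], [0, 0, 0]], [[0, 0, 0], [0, 0, 0]]]'

```text
time: 43.5
eef_pos: [0.5654, -0.1229, 0.0589]
tcp_rot: [-0.031, 0.707, -0.706, 0.026]
contact_force: [-10.0, -1.2, 12.1]
opening: 0.146
```

Call:
send_rows --plan '[[[0, 0, 0], [0, 0, 0]], [[0, 0, 0], [0, 0, 0]], [[0, 0, 0], [0, 0, 0]], [[0, 0, 0], [0, 0, 0]], [[0, -0.2, 0], [0, 0, 0]], [[0, -0.35, 0], [0, 0, 0]], [[0, -0.35, 0], [0, 0, 0]], [[0, -0.35, 0], [0, 0, 0]], [[0, 0, 0], [0, 0, 0]]]' --gripper 0.65

```text
time: 44.4
eef_pos: [0.5716, -0.1237, 0.2163]
tcp_rot: [0.024, -0.704, 0.709, -0.033]
contact_force: [-0.1, -0.6, 0.9]
opening: 0.35
```

```bash
python3 -c "
from h import *
blocks()
go([.4965,-.432,.22],.14+np.pi/2); print(get_state()['opening'])"
```

```text
top [505.3 294.3] grip c [ 0.4649 -0.4035] L,W 0.038 0.016 ang 0.099 | all [ 0.4655 -0.4054] 0.061 0.037 0.107 a 345.5
scene [178.7 320.7] grip c [ 0.4832 -0.4101] L,W 0.074 0.031 ang -0.017 | all [ 0.472  -0.4094] 0.076 0.041 0.131 a 320.5
('pos', array([ 0.5685, -0.1225,  0.2096])) ('world d mm', array([ -72. , -309.5,   10.4])) ('tool units', array([ 0.804, -0.086,  2.523])) ('jaw ang', np.float64(-1.491)) ('turn y units', np.float64(-0.0095), 'new q6 by', np.float64(0.06), 'tilt', array([ 0.003, -0.001, -1.   ]))
q [-0.387  0.112  1.846  0.     1.18   1.104] F [-0.7  0.1 -1.3] t 44.5
0.3506272716077464
```

Block 4 was knocked. In the top view it went from (516,282) to (505,294), and it is still upright. Its new centre is about (0.4675, -0.407).

Call:
send_rows --plan '[[[0.147, -0.012, 0.328], [0, 0, 0]], [[0.147, -0.012, 0.328], [0, 0, 0]], [[0.147, -0.012, 0.328], [0, 0, 0]], [[0.147, -0.012, 0.328], [0, 0, 0]], [[0.147, -0.012, 0.328], [0, 0, 0]], [[0.147, -0.012, 0.328], [0, 0, 0]], [[0.148, 0, 0.328], [0, -0.004, 0]], [[0, 0, 0], [0, 0, 0]]]' --gripper 0.5

```text
time: 45.3
eef_pos: [0.4637, -0.4106, 0.214]
tcp_rot: [-0.036, 0.707, -0.706, 0.034]
contact_force: [-0.2, 0.6, 0.5]
opening: 0.498
```

```bash
python3 -c "
from h import *
blocks()
go([.4675,-.407,.042],.105+np.pi/2); print(get_state()['opening'])"
```

```text
top [505.3 293.9] grip c [ 0.466  -0.4035] L,W 0.037 0.017 ang 0.099 | all [ 0.4655 -0.3992] 0.06 0.041 -0.041 a 338.5
scene [178.7 321.1] grip c [ 0.4844 -0.4109] L,W 0.076 0.02 ang -0.142 | all [ 0.4714 -0.4092] 0.075 0.041 0.121 a 323.5
('pos', array([ 0.4653, -0.4068,  0.214 ])) ('world d mm', array([   2.2,   -0.2, -172. ])) ('tool units', array([-0.021,  1.433,  0.009])) ('jaw ang', np.float64(-1.468)) ('turn y units', np.float64(-0.0004), 'new q6 by', np.float64(0.002), 'tilt', array([-0.003,  0.004, -1.   ]))
q [-8.830e-01  1.920e-01  1.748e+00  1.000e-03  1.206e+00  5.850e-01] F [-0.6  0.2 -0.3] t 45.4
0.5040432084569387
```

Call:
send_rows --plan '[[[-0.02, 0.35, 0.009], [0, 0, 0]], [[0, 0.35, 0], [0, 0, 0]], [[0, 0.3, 0], [0, 0, 0]], [[0, 0.25, 0], [0, 0, 0]], [[0, 0.13, 0], [0, 0, 0]], [[0, 0.053, 0], [0, 0, 0]], [[0, 0, 0], [0, 0, 0]]]'

```text
time: 46.1
eef_pos: [0.4692, -0.4069, 0.0443]
tcp_rot: [-0.038, 0.706, -0.706, 0.037]
contact_force: [0.3, 0.2, 0.9]
opening: 0.5
```

Call:
send_rows --plan '[[[0, 0, 0], [0, 0, 0]], [[0, 0, 0], [0, 0, 0]], [[0, 0, 0], [0, 0, 0]], [[0, 0, 0], [0, 0, 0]], [[0, 0, 0], [0, 0, 0]], [[0, 0, 0], [0, 0, 0]]]' --gripper 1

```text
time: 46.7
eef_pos: [0.47, -0.409, 0.0471]
tcp_rot: [0.036, -0.705, 0.707, -0.038]
contact_force: [0.2, -0.2, 6.2]
opening: 0.152
```

Call:
send_rows --plan '[[[0, -0.1, 0], [0, 0, 0]], [[0, -0.3, 0], [0, 0, 0]], [[0, -0.3, 0], [0, 0, 0]], [[0, -0.2, 0], [0, 0, 0]], [[0, 0, 0], [0, 0, 0]]]'

```text
time: 47.2
eef_pos: [0.4706, -0.4096, 0.1579]
tcp_rot: [0.035, -0.704, 0.709, -0.039]
contact_force: [0.2, -1.0, -1.2]
opening: 0.147
```

```bash
python3 -c "
from h import *
place(-.15,.155,-.022); print(get_state()['opening'])"
```

```text
('pos', array([ 0.4706, -0.4096,  0.1579])) ('world d mm', array([ 83.3, 224.3,  -2.9])) ('tool units', array([-0.886,  0.015, -1.786])) ('jaw ang', np.float64(-1.466)) ('turn y units', np.float64(0.004), 'new q6 by', np.float64(-0.025), 'tilt', array([ 0.006, -0.007, -1.   ]))
q [-0.879  0.254  1.783  0.     1.096  0.587] F [ 0.2 -1.  -1.2] t 47.2
0.1469624119222153
```

Call:
send_rows --plan '[[[-0.177, 0, -0.357], [0, 0, 0]], [[-0.177, 0, -0.357], [0, 0, 0]], [[-0.177, 0, -0.357], [0, 0, 0]], [[-0.177, 0, -0.357], [0, 0, 0]], [[-0.178, 0, -0.358], [0, 0, 0]], [[0, 0, 0], [0, 0.004, 0]], [[0, 0.3, 0], [0, 0, 0]], [[0, 0.3, 0], [0, 0, 0]], [[0, 0.1, 0], [0, 0, 0]], [[0, 0.05, 0], [0, 0, 0]], [[0, 0, 0], [0, 0, 0]]]'

```text
time: 48.3
eef_pos: [0.5518, -0.1838, 0.0622]
tcp_rot: [-0.028, 0.707, -0.706, 0.028]
contact_force: [0.4, -1.0, -1.4]
opening: 0.149
```

```bash
python3 -c "
from h import *
print(toB(get_state()['eef_pos']))
place(-.15,.059,-.022); print(get_state()['opening'])"
```

```text
[[-0.02394185 -0.1483318 ]]
('pos', array([ 0.5518, -0.1838,  0.0622])) ('world d mm', array([ 2.1, -1.5, -3.2])) ('tool units', array([-0.016,  0.027,  0.014])) ('jaw ang', np.float64(-1.492)) ('turn y units', np.float64(-0.0001), 'new q6 by', np.float64(0.001), 'tilt', array([-0.001,  0.001, -1.   ]))
q [-0.496  0.303  1.924 -0.     0.916  0.996] F [ 0.4 -1.  -1.4] t 48.3
0.14901621948591187
```

Call:
send_rows --plan '[[[0, 0.016, 0], [0, 0, 0]], [[0, 0.012, 0], [0, 0, 0]], [[-0.025, 0, 0], [0, 0, 0]], [[-0.025, 0, 0], [0, 0, 0]], [[-0.02, 0, 0], [0, 0, 0]], [[0, 0, 0], [0, 0, 0]]]'

```text
time: 48.9
eef_pos: [0.5612, -0.1828, 0.0598]
tcp_rot: [0.028, -0.706, 0.707, -0.029]
contact_force: [0.4, -0.6, -1.1]
opening: 0.149
```

Call:
send_rows --plan '[[[0, 0.006, 0], [0, 0, 0]], [[-0.015, 0, 0], [0, 0, 0]], [[-0.015, 0, 0], [0, 0, 0]], [[-0.01, 0, 0], [0, 0, 0]], [[0, 0, 0], [0, 0, 0]]]'

```text
time: 49.4
eef_pos: [0.5656, -0.1826, 0.059]
tcp_rot: [0.028, -0.706, 0.707, -0.028]
contact_force: [-2.3, -0.5, 3.2]
opening: 0.153
```

Call:
send_rows --plan '[[[-0.01, 0, 0], [0, 0, 0]], [[-0.01, 0, 0], [0, 0, 0]], [[0, 0, 0], [0, 0, 0]]]'

```text
time: 49.7
eef_pos: [0.568, -0.1824, 0.059]
tcp_rot: [0.028, -0.706, 0.707, -0.028]
contact_force: [-3.2, -0.4, 4.2]
opening: 0.145
```

Call:
send_rows --plan '[[[-0.01, 0, 0], [0, 0, 0]], [[-0.01, 0, 0], [0, 0, 0]], [[0, 0, 0], [0, 0, 0]]]'

```text
time: 50.0
eef_pos: [0.5703, -0.1822, 0.0591]
tcp_rot: [0.028, -0.706, 0.707, -0.028]
contact_force: [-4.0, -0.4, 5.3]
opening: 0.15
```

Call:
send_rows --plan '[[[-0.01, 0, 0], [0, 0, 0]], [[-0.01, 0, 0], [0, 0, 0]], [[0, 0, 0], [0, 0, 0]]]'

```text
time: 50.3
eef_pos: [0.5712, -0.1822, 0.0592]
tcp_rot: [-0.03, 0.707, -0.706, 0.027]
contact_force: [-8.4, -1.6, 9.8]
opening: 0.15
```

Call:
send_rows --plan '[[[-0.01, 0, 0], [0, 0, 0]], [[-0.01, 0, 0], [0, 0, 0]], [[0, 0, 0], [0, 0, 0]]]'

```text
time: 50.6
eef_pos: [0.5716, -0.1821, 0.0594]
tcp_rot: [-0.033, 0.707, -0.706, 0.025]
contact_force: [-14.2, -1.7, 14.5]
opening: 0.147
```

Contact is made. I'll release, lift, move clear and check everything.

Call:
send_rows --plan '[[[0.01, 0, 0], [0, 0, 0]], [[0, 0, 0], [0, 0, 0]]]'

```text
time: 50.8
eef_pos: [0.5713, -0.1821, 0.0593]
tcp_rot: [-0.031, 0.707, -0.706, 0.026]
contact_force: [-11.9, -0.9, 12.1]
opening: 0.149
```

Call:
send_rows --plan '[[[0, 0, 0], [0, 0, 0]], [[0, 0, 0], [0, 0, 0]], [[0, 0, 0], [0, 0, 0]], [[0, 0, 0], [0, 0, 0]], [[0, -0.2, 0], [0, 0, 0]], [[0, -0.35, 0], [0, 0, 0]], [[0, -0.35, 0], [0, 0, 0]], [[0, -0.35, 0], [0, 0, 0]], [[0, -0.35, 0], [0, 0, 0]], [[0, 0, 0], [0, 0, 0]]]' --gripper 0.65

```text
time: 51.8
eef_pos: [0.5773, -0.1831, 0.2594]
tcp_rot: [0.024, -0.704, 0.709, -0.033]
contact_force: [0.4, 0.0, 0.7]
opening: 0.348
```

Call:
send_rows --plan '[[[0.1, 0, 0.38], [0, 0, 0]], [[0.1, 0, 0.38], [0, 0, 0]], [[0.1, 0, 0.38], [0, 0, 0]], [[0.1, 0, 0.38], [0, 0, 0]], [[0.1, 0, 0.38], [0, 0, 0]], [[0.1, 0, 0.38], [0, 0, 0]], [[0, 0, 0], [0, 0, 0]]]'

```text
time: 52.5
eef_pos: [0.5216, -0.4654, 0.2488]
tcp_rot: [0.027, -0.706, 0.707, -0.026]
contact_force: [0.4, 0.5, 0.6]
opening: 0.348
```

```bash
python3 -c "
from h import *
t=read_camera('top'); cv2.imwrite('pics/f1.png',cv2.resize(t['img'][200:310,225:445],None,fx=3.6,fy=3.6,interpolation=cv2.INTER_CUBIC))
c=read_camera('scene'); cv2.imwrite('pics/f2.png',cv2.resize(c['img'][190:340,225:395],None,fx=4,fy=4,interpolation=cv2.INTER_CUBIC))"
```

```text
(no output)
```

View pics/f1.png

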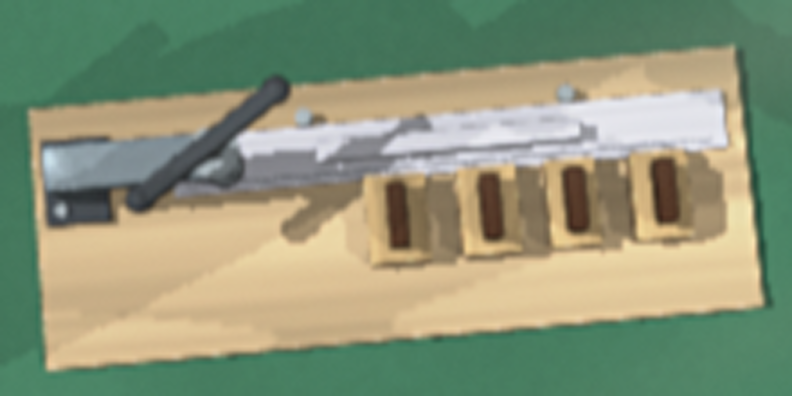

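View pics/f2.png

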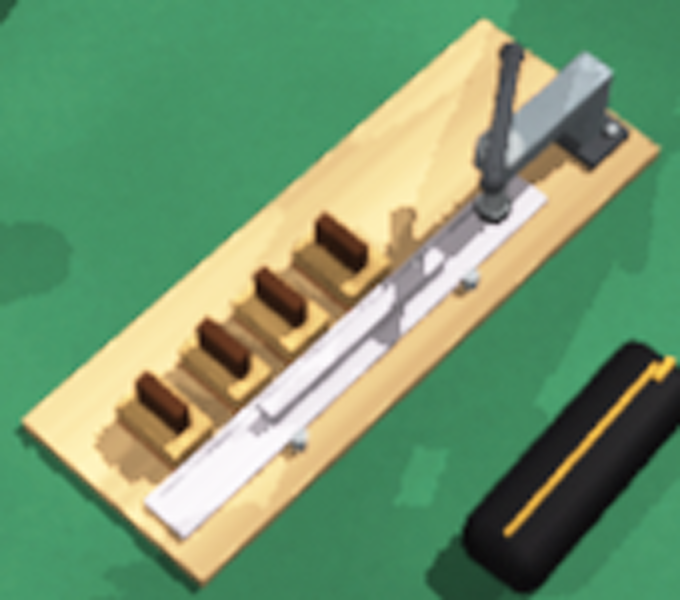

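All four blocks stand upright along the straightedge. I'll put numbers on how flush they are and on the handle's turn.

```bash
python3 -c "
from h import *
t=read_camera('top');s=read_camera('scene')
A=tri(t,cp1((277,88)),s,cp2((495,187)));B=tri(t,cp1((138,198)),s,cp2((512,52)));d=A[0]-B[0];print(A,B,np.linalg.norm(d),'ang',np.arctan2(d[1],d[0]))
f=cast(t,cp1([(365,177),(428,171),(457,170),(517,164),(545,161),(602,157),(631,155),(687,150)]),.037);print('front',toB(f).round(4).tolist())
f=cast(t,cp1([(374,266),(430,262),(466,257),(521,252),(552,247),(606,244),(638,240),(692,236)]),.037);print('back',toB(f).round(4).tolist())
cv2.imwrite('pics/f3.png',np.vstack([cv2.resize(t['img'][238:276,322:422],(800,304),interpolation=cv2.INTER_CUBIC),cv2.resize(s['img'][238:308,250:335],(352,290),interpolation=cv2.INTER_CUBIC).copy() @ np.eye(3) if 0 else np.hstack([cv2.resize(s['img'][236:310,250:340],(353,290),interpolation=cv2.INTER_CUBIC),np.zeros((290,447,3),np.uint8)])]))
"
```

```text
(array([0.6254902 , 0.07337781, 0.1340327 ]), np.float64(0.0008736482557077441)) (array([0.55470661, 0.15932968, 0.14227312]), np.float64(0.0013044440517825634)) 0.11165099467887744 ang -0.8818740236812369
front [[0.0199, 0.052], [0.0201, 0.0093], [0.019, -0.0103], [0.0195, -0.051], [0.0198, -0.07], [0.0191, -0.1085], [0.0187, -0.128], [0.0187, -0.1659]]
back [[-0.0407, 0.0513], [-0.0414, 0.0135], [-0.0401, -0.0109], [-0.0401, -0.0479], [-0.0386, -0.069], [-0.0398, -0.1052], [-0.039, -0.1268], [-0.0395, -0.1631]]
```

View pics/f3.png

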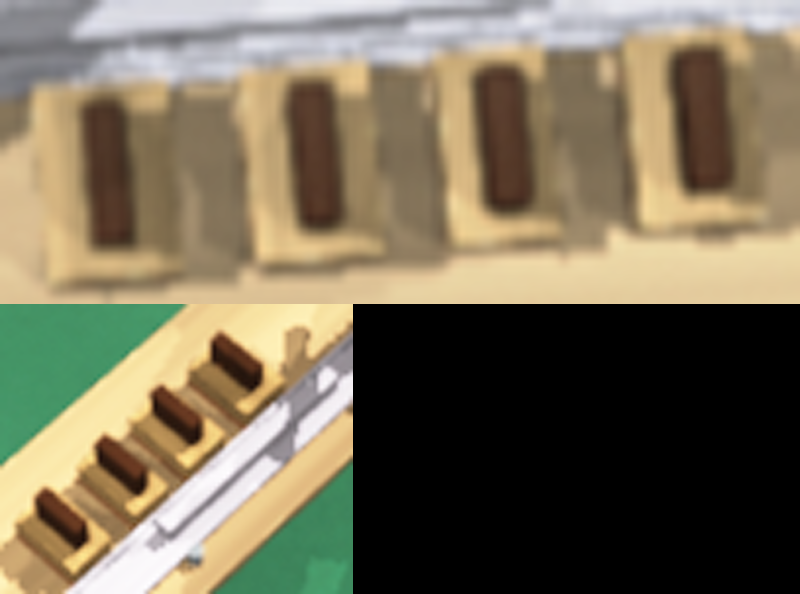

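```bash
python3 -c "
from plant import *
print(sign_off())"
```

```text
the job is handed in; nothing more can be done
None
```

The job is handed in at about 52.6 s of the 210 s allowed. The straightedge is against both pins and clamped. All four printing blocks present stand in a row along it, grip up. I never touched the jar, pencil case, paint tin or the purple and turquoise look-alikes.

**Straightedge:** I pushed it on its rib with one finger, up to about 17 N, so it could settle on both pins. In the picture its pin-side edge lay at board x = 60 mm.

**Clamp:** I turned the handle clockwise until the resistance rose from 0.44 Nm to 1.1–1.2 Nm, read at both the wrist and joint 6. That is past the 0.81 Nm where the sprung travel should end.

**Blocks:**
- Each one was pushed against the straightedge until it met 10–18 N, then released.
- The final picture puts their front faces at board x = 18.7–20.1 mm, where 20 is flush; that spread is within the camera's accuracy of about 2 mm.
- One block was knocked aside during the run; I measured it again before picking it up.

**Disagreements:**
- **Handle turn:** the final picture shows the handle turned about 3.33 rad, while the gripper turned about 3.63 rad. The bar twisted about 0.3 rad in the pads near the end. I relied on the measured torque and did not tighten it again.
- **First block:** while placing it I pressed it onto the board with up to 38 N, because I had misjudged its height in the grip. It was re-placed and ended flush.

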